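Kit the lens stack of a work lamp and return the undersize parts

ROBOT

A 7-joint arm with a two-finger parallel gripper is mounted at the origin on the work surface. World frame = base frame: x ahead of the robot, y to its left, z up, the work surface at z = 0. Lengths are in m, angles in rad, forces in N, time in s.
With the tool pointing down it reaches from about 0.35 to 0.9 m from the base axis. Payload 8.1 kg.
Tool frame: the origin (TCP) lies on the centre line of the jaws, within the pads' length; the fingertips stand arm.tip_extent ahead of it and the grasp point (between the pads) lies 3 mm ahead of it (arm.tip_extent is the distance from the TCP to the fingertips, in m); y points along the fingers, z is the direction in which the jaws open and shut, and the axes are right-handed (so a half turn about y gives the same grasp; the last joint's range is limited). The gripper opens to 92 mm and grips with 3 to 60 N. Pads are 19 mm wide; open, the fingers measure 130 mm over their backs; the gripper's body (75 mm by 190 mm) begins 47 mm behind the grasp point.
Start: joints at [-1.325, 0.434, 0.025, 1.573, -0.012, 1.134, -0.075], TCP at [0.214, 0.587, 0.249] pointing down, gripper open.
Joint ranges: [-2.62, 2.62], [-0.44, 2.09], [-1.27, 1.32], [0.08, 2.57], [-1.32, 4.46], [0.12, 2], [-2.74, 2.74]. Speed limits (rad/s): [2.22, 2.22, 3.01, 3.01, 3.14, 3.14, 3.14].

INTERFACE

Orientations are given as a rotation vector (axis times angle).
In Python, from cell import observe, get_image, sign_off, boxes_of, place_of, arm gives the robot as it stands.
- The arm moves only by the tool arm_command, never from a script. Its argument "plan" is a list of rows, each a list of 2 entries, a list of its own where there are three numbers: the shift along the tool's x, y, z in m, then the turn, a rotation vector about the tool's x, y, z in degrees. In form: [[[tx, ty, tz], [ax, ay, az]], ...]. A call has 1 to 5 rows; each row is the pose to reach, as a shift and turn from the pose commanded when the call began, along the tool's axes at that moment; what a row does not reach only later rows make up. A row lasts 1/10 s, in which the tool goes at most 50 mm and 8.59 degrees, less where a joint would pass 70% of its speed; a pose out of reach is approached as far as the arm can. A call with a gripper value outside its range is refused whole. "fingers" is the closure, from -1 (fully open) to 1 (shut), set as the call begins (left out, the last holds). The fingers move at their own pace and stop on an object; "squeeze" is the grip in N (left out, the last holds). Time passes only in rows, so rows that repeat a pose let the fingers close. It gives the time, the measured TCP pose, the force and the opening at its end, in the units of the state.
- observe(): the state, without advancing time (a new reading comes with each control period).
- get_image(name): name is "side" or "top"; returns a dict with "color" (400x640x3 uint8, red, green, blue), "camera_matrix" (3x3 intrinsics, pixels), "world_to_cam" (4x4, takes a point from world to camera coordinates). Camera axes: x right, y up, looking along -z (the intrinsics and any distortion apply to the point x, -y, -z); pixel columns grow to the right and rows downward; lengths in m; the calibration is good to about 2 mm. A picture is of the moment at which its call begins. There is no depth.
- sign_off(): hands the job in, once; it reports no verdict.
Trained networks look in a picture, given as the dict that the camera call returned (one of the last four; its "shot" number tells which), for a name from the list of things; names that differ only in an ending like _2 or _b are one class to them, and where a whole thing is asked for, a point or a joint stands for the part that bears it (a point fixed in the world has none). Each returns a list of dicts, best first, with "confidence" (0 to 1); they miss things now and then, are a little off and sometimes report something else, mostly with a low value. They report only what shows in the picture. A call takes as long as a camera call. They do not tell look-alikes from the thing itself.
- boxes_of(picture, thing): "point" ([column, row] in pixels, amid what is visible of it).
- place_of(picture, thing): "point" ([column, row] in pixels: a listed point, or the origin of a listed thing).
The state is a dict: "clock": time; "joints": joint angles; "dq": joint speeds; "joint_efforts": joint torques, N m; "position": TCP position; "ee_rot": TCP orientation; "force": force on the tool from outside, world axes, zero at the start; "ft_torque": the same for the moment, N m; "width": opening from 0.0 (shut) to 1.0 (fully open).
Only numpy, scipy, OpenCV 4.12 (cv2) and the standard library are available. Lean on these libraries where they do the work, as an engineer would, in place of code of your own. Each camera call takes 0.05 s, during which the arm holds its last target.

TASK

Build the lamp's lens stack between the four posts of the holder from the three 60 mm parts: the tall spacer ring at the bottom, the large white lens on it with its dome up, and the flat retaining ring on top, each lying flat. Put the two 40 mm parts (small lens and small ring), which do not belong to this lamp, flat in the two-compartment tray, one in each compartment, either way round and whenever you like. Set the lenses down gently without dropping them, and leave the hex nut, the angle bracket and the blue clamp block where they lie.

Things in the scene. Friction and masses are not known exactly. Their poses are not given: they have to be found in the camera images.
- spacer: Loose tall plain aluminium ring, 60 mm outside, 46 mm inside diameter, 22 mm high, lying flat. Origin: centre of its underside; z is its axis, up. About 60 g. Grip it across the outside.
- lens: Loose large white lens blank: a disc 60 mm across and 12 mm thick with a low dome 28 mm across and 5 mm high in the middle of its top. Origin: centre of its flat underside; z up through the dome. About 50 g. Grip it across the rim.
- retainer: Loose flat aluminium retaining ring, 60 mm outside, 38 mm inside diameter, 12 mm high (the low one of the two 60 mm rings; it clears the dome of the lens). Origin: centre of its underside; z up. About 50 g.
- small_lens: Loose small white lens blank: a disc 40 mm across and 12 mm thick with a dome 20 mm across and 4 mm high on top. Origin: centre of its flat underside; z up. About 25 g.
- small_ring: Loose small aluminium ring, 40 mm outside, 24 mm inside diameter, 12 mm high. Origin: centre of its underside; z up. About 30 g.
- holder: Fixed steel holder left or right of the parts: plate 100 x 100 x 12 mm with four posts 6 mm thick, rising 54 mm above it (top 7 mm tapered), 36 mm from the centre on the plate's diagonals: 3 mm play round a 60 mm part. Each side has a 45 mm gap between posts for a finger: close the gripper along its x or y. Origin: centre of the underside, axes along the edges. Undersides stack at 12, 34, 46 mm.
- tray: Fixed low blue tray on the other side, 240 (its x) x 125 mm, walls 10 mm high and 4 mm thick, floor 4 mm thick. A middle wall at x = 0, along y, makes two compartments of about 114 x 117 mm, centred at x = +59 and -59 mm, y = 0. Origin: centre of its underside.
- nut: Bystander: dark steel hex nut, 46 mm across flats (53 mm over its corners), 20 mm high, lying loose among the parts. Origin: centre of its underside.
- bracket: Bystander: loose steel angle bracket, foot 55 (x) x 40 (y) x 4 mm with an upright leg to 44 mm height at its +x end. Origin: centre of the foot's underside.
- clamp_block: Bystander: loose blue steel clamp block, 50 (x) x 35 (y) x 25 mm with a short pin on top to 33 mm height. Origin: centre of its underside.
Not all that is in view belongs to the job. Leave any brown look-alike of the small_lens alone.

How it is judged:
On the way, in this order (a step that is already met when the one before it is completed fails the run):
1. the spacer lies flat on the holder's plate between the posts (horizontal distance between spacer and holder below 0.007 m and z of spacer in the frame of holder between 0.008 and 0.016 m and angle between spacer's own z axis and vertical below 0.12 rad), for 0.2 s.
2. the large lens lies flat on the spacer between the posts (all of step 1 and horizontal distance between lens and holder below 0.007 m and z of lens in the frame of holder between 0.03 and 0.038 m and angle between lens's own z axis and vertical below 0.12 rad), for 0.2 s.
3. the retaining ring lies flat on the lens between the posts (horizontal distance between each of lens, retainer and holder below 0.007 m and z of lens in the frame of holder between 0.03 and 0.038 m and angle between each of lens, retainer's own z axis and vertical below 0.12 rad and z of retainer in the frame of holder between 0.042 and 0.05 m), for 0.2 s.
At the end, for the whole second after the job is handed in: Spacer, large lens (dome up), retaining ring stacked in this order in the holder: each within 7 mm of its axis, 4 mm of its height, flat to 0.12 rad. Small lens and small ring flat on the tray floor, one per compartment. All at rest (under 0.02 m/s) (all of step 1 and all of step 3 and ((x of small_lens in the frame of tray between 0.018 and 0.1 m and y of small_lens in the frame of tray between -0.042 and 0.042 m and z of each of small_lens, small_ring in the frame of tray below 0.008 m and angle between each of small_lens, small_ring's own z axis and vertical below 0.12 rad and x of small_ring in the frame of tray between -0.1 and -0.018 m and y of small_ring in the frame of tray between -0.042 and 0.042 m) or (x of small_lens in the frame of tray between -0.1 and -0.018 m and y of small_lens in the frame of tray between -0.042 and 0.042 m and z of each of small_lens, small_ring in the frame of tray below 0.008 m and angle between each of small_lens, small_ring's own z axis and vertical below 0.12 rad and x of small_ring in the frame of tray between 0.018 and 0.1 m and y of small_ring in the frame of tray between -0.042 and 0.042 m)) and linear speed of each of spacer, lens, retainer, small_lens, small_ring below 0.02 m/s); the robot touches nothing.
It fails at once if a lens is dropped (moves faster than 0.7 m/s without the fingers touching it) ((linear speed of lens above 0.7 m/s and contact force between the fingers and lens below 0.05 N) or (linear speed of small_lens above 0.7 m/s and contact force between the fingers and small_lens below 0.05 N)).
It fails at once if the nut, the bracket or the clamp block is moved by more than 30 mm (distance of any of nut, bracket, clamp_block from where it was at the start of the episode above 0.03 m).
It also fails if it takes over 112 s, if anything falls off the work surface, if the arm or the gripper's body presses on something with over 40 N, if the wrist force passes 120 N, or if a joint passes its speed limit or range.

## Working session

There is one attempt and no reset: what is moved stays moved. The work goes in short steps, Python scripts to look and compute and a tool call to move; the robot and the scene stay as the last step left them, time stands still between calls to the robot, and variables do not carry over. Pictures are saved under pics/ and viewed, and the job is handed in when it is done.

Besides the shell and the picture viewer there is one more tool, called after "Emit:" by a JSON object that holds its "op" and its "data", one argument or row to a line. arm_command: Moves the arm, as the interface text tells. Its arguments: {"type":"object","properties":{"plan":{"type":"array","items":{"type":"array"}},"fingers":{"type":"number"},"squeeze":{"type":"number"}},"required":["plan"]}

```bash
ls; mkdir -p pics; cat > h.py <<'E'
import numpy as np, cv2
from cell import *
from scipy.spatial.transform import Rotation as R
def save(p,n): cv2.imwrite('pics/'+n+'.png',p['color'][:,:,::-1])
def proj(p,X):
    c=p['world_to_cam']@np.append(X,1); c=np.array([c[0],-c[1],-c[2]])
    u=p['camera_matrix']@c; return u[:2]/u[2]
def ray(p,px):
    T=np.array(p['world_to_cam']);Rm=T[:3,:3];o=-Rm.T@T[:3,3]
    d=np.linalg.inv(p['camera_matrix'])@np.array([px[0],px[1],1.]); d=np.array([d[0],-d[1],-d[2]])
    d=Rm.T@d; return o,d/np.linalg.norm(d)
def atz(p,px,z):
    o,d=ray(p,px); return o+d*(z-o[2])/d[2]
def tri(p,a,q,b):
    o1,d1=ray(p,a);o2,d2=ray(q,b)
    A=np.stack([d1,-d2],1);s=np.linalg.lstsq(A,o2-o1,rcond=None)[0]
    x,y=o1+d1*s[0],o2+d2*s[1]; return (x+y)/2,np.linalg.norm(x-y)
E
python3 - <<'E'
from h import *
o=observe();print(o['clock'],o['position'],o['ee_rot'],o['width'],o['force'],arm.tip_extent)
print(R.from_rotvec(o['ee_rot']).as_matrix().round(3))
t=get_image('top');s=get_image('side');save(t,'t0');save(s,'s0')
print([k for k in t if k!='color'])
for n in ['spacer','lens','retainer','small_lens','small_ring','holder','tray','nut','bracket','clamp_block']:
    for nm,p in(('top',t),('side',s)):
        print(n,nm,[(np.round(d['point'],1).tolist(),round(d['confidence'],2)) for d in place_of(p,n)][:3])
E
```

```text
pics
0.0 [0.21349363 0.58689299 0.24794188] [-1.55498609  0.27388211 -0.27368024] 0.9984727110643706 [ 0.75083481 -0.61129955  1.18082832] 0.022
[[ 0.94  -0.     0.342]
 [-0.342 -0.002  0.94 ]
 [ 0.    -1.    -0.002]]
['camera_matrix', 'world_to_cam', 'shot']
spacer top [([309.0, 253.2], 0.62)]
spacer side [([268.8, 239.1], 0.64)]
lens top [([267.8, 176.6], 0.64)]
lens side [([322.7, 181.0], 0.57), ([381.3, 335.0], 0.4)]
retainer top [([332.8, 215.5], 0.63), ([302.4, 170.3], 0.26)]
retainer side [([323.6, 236.2], 0.6)]
small_lens top [([375.3, 166.3], 0.73), ([345.9, 170.9], 0.66), ([367.0, 199.4], 0.54)]
small_lens side [([371.3, 254.0], 0.84), ([384.1, 222.9], 0.66), ([415.0, 241.1], 0.62)]
small_ring top [([351.1, 252.5], 0.68), ([332.5, 211.1], 0.23)]
small_ring side [([302.7, 274.6], 0.68)]
holder top [([182.0, 240.9], 0.87)]
holder side [([229.4, 155.9], 0.77)]
tray top [([425.9, 236.2], 0.71)]
tray side [([381.8, 332.6], 0.74)]
nut top [([265.3, 251.8], 0.73)]
nut side [([254.8, 205.3], 0.79)]
bracket top [([287.3, 215.9], 0.73)]
bracket side [([297.8, 202.7], 0.68), ([252.8, 206.9], 0.48)]
clamp_block top [([309.9, 252.3], 0.74), ([299.9, 168.6], 0.53), ([265.7, 178.5], 0.51)]
clamp_block side [([351.2, 195.8], 0.54)]
```

View pics/t0.png

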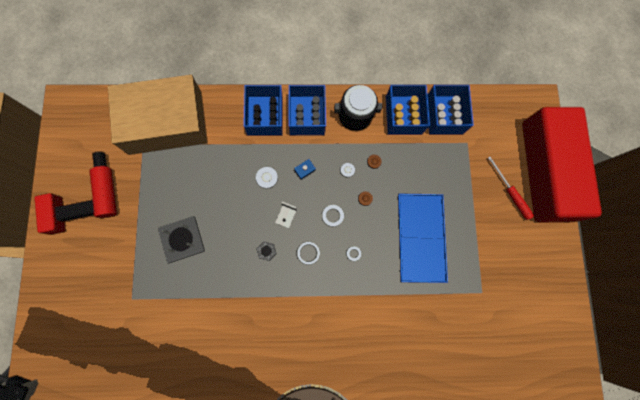

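View pics/s0.png

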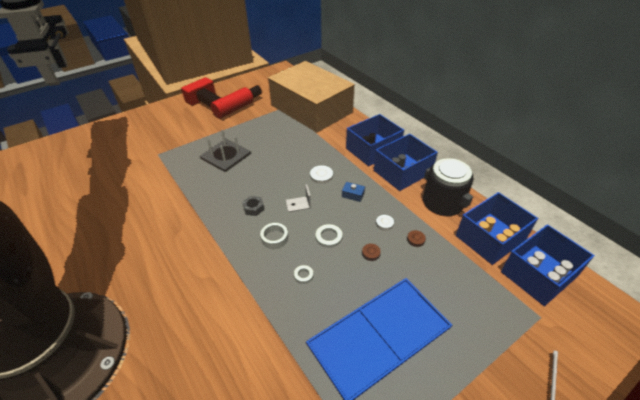

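```bash
python3 - <<'E'
from h import *
t=get_image('top');s=get_image('side')
for n,p in(('top',t),('side',s)):
    c,(x0,y0,x1,y1)=p['color'],((120,120,520,320) if n=='top' else (180,110,480,380))
    im=c[y0:y1,x0:x1]; f=2.0 if n=='top' else 2.2
    cv2.imwrite(f'pics/{n}z.png',cv2.resize(im,None,fx=f,fy=f,interpolation=cv2.INTER_CUBIC)[:,:,::-1])
E
```

```text
(no output)
```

View pics/topz.png

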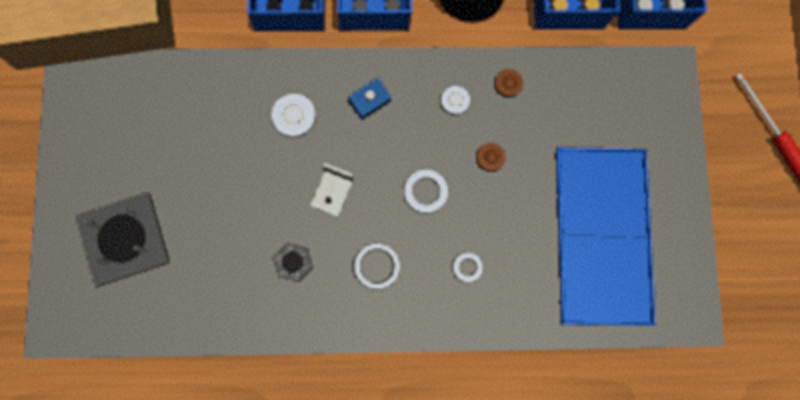

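View pics/sidez.png

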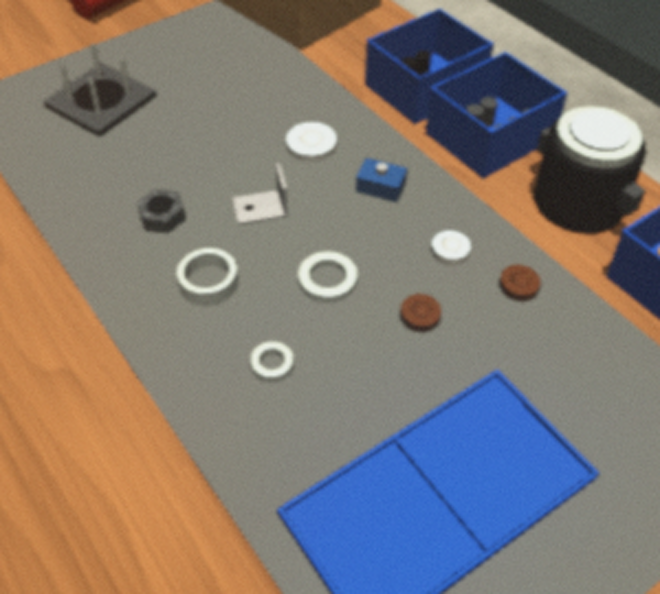

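```bash
python3 - <<'E'
from h import *
t=get_image('top');s=get_image('side')
P={'spacer':((309,253.2),(268.8,239.1)),'lens':((267.8,176.6),(322.7,181)),'retainer':((332.8,215.5),(323.6,236.2)),
'small_lens':((345.9,170.9),(384.1,222.9)),'small_ring':((351.1,252.5),(302.7,274.6)),'holder':((182,240.9),(229.4,155.9)),'tray':((425.9,236.2),(381.8,332.6)),
'nut':((265.3,251.8),(254.8,205.3)),'bracket':((287.3,215.9),(297.8,202.7)),'clamp':((304.5,170),(351.2,195.8))}
for k,(a,b) in P.items():
    X,e=tri(t,a,s,b); print(k,X.round(4),round(e,4),'top z0',atz(t,a,0)[:2].round(4),'side z0',atz(s,b,0)[:2].round(4))
print(ray(t,(320,200)),ray(s,(320,200))[0],t['camera_matrix'],s['camera_matrix'])
E
```

```text
spacer [ 4.5e-01 -3.0e-04  6.0e-03] 0.0146 top z0 [ 0.4573 -0.0027] side z0 [0.445  0.0064]
lens [ 0.6733  0.1119 -0.0212] 0.0061 top z0 [0.6706 0.1088] side z0 [0.6565 0.0933]
retainer [ 0.5518 -0.0663  0.0079] 0.0124 top z0 [ 0.5589 -0.0694] side z0 [ 0.5496 -0.0592]
small_lens [ 0.6853 -0.1099  0.0012] 0.0015 top z0 [ 0.685  -0.1096] side z0 [ 0.6869 -0.1094]
small_ring [ 0.4565 -0.1161 -0.0033] 0.0026 top z0 [ 0.4574 -0.1161] side z0 [ 0.4541 -0.1177]
holder [5.011e-01 3.345e-01 2.000e-04] 0.0124 top z0 [0.4953 0.3366] side z0 [0.5071 0.3327]
tray [ 0.4951 -0.3156  0.0194] 0.0032 top z0 [ 0.4984 -0.3226] side z0 [ 0.5015 -0.3089]
nut [0.4652 0.1125 0.0081] 0.006 top z0 [0.4629 0.1142] side z0 [0.471  0.1192]
bracket [0.5565 0.0551 0.0108] 0.0024 top z0 [0.5593 0.055 ] side z0 [0.5608 0.0648]
clamp [ 0.6866  0.0078 -0.0026] 0.006 top z0 [0.6887 0.0065] side z0 [0.6817 0.0065]
(array([0.39191293, 0.01451851, 1.06149938]), array([ 0.19444395, -0.04590035, -0.97983912])) [ 0.2208098  -0.52318213  0.67839296] [[392.59118061   0.         314.37725405]
 [  0.         392.59118061 199.60444213]
 [  0.           0.           1.        ]] [[390.38165438   0.         321.09096527]
 [  0.         390.38165438 201.45251939]
 [  0.           0.           1.        ]]
```

The top view shows the lens (268,177), the clamp block (304,170), the small lens (346,170), and brown look-alikes at (375,161) and (365,198). It also shows the retainer (333,215), the spacer (309,253), the small ring (354,253), the nut (265,251) and the bracket (287,216). The holder is on the left at (181,240) and the tray on the right at (422,238). Next I'll refine the positions from the blob outlines.

```bash
python3 - <<'E'
from h import *
import pickle
out={}
for n in('top','side'):
    ps=[get_image(n) for _ in range(4)]
    p=dict(ps[-1]);p['color']=np.mean([q['color'].astype(float) for q in ps],0);out[n]=p
pickle.dump(out,open('avg.pkl','wb'))
guess={'spacer':(.452,0,.022,.03,0),'lens':(.668,.108,.012,.03,0),'retainer':(.555,-.066,.012,.03,0),'small_lens':(.685,-.109,.012,.02,0),'small_ring':(.455,-.117,.012,.02,0)}
tiles=[]
for k,(x,y,h,r,_) in guess.items():
    row=[]
    for n in('top','side'):
        p=out[n];c=proj(p,(x,y,h)).round().astype(int);w=22
        cr=p['color'][c[1]-w:c[1]+w,c[0]-w:c[0]+w].astype(np.uint8)
        row.append(cv2.resize(cr,(270,270),interpolation=cv2.INTER_NEAREST))
    tiles.append(np.vstack(row))
im=np.hstack(tiles); im=cv2.resize(im,(800,320)); cv2.imwrite('pics/tiles.png',im[:,:,::-1])
E
```

```text
(no output)
```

View pics/tiles.png

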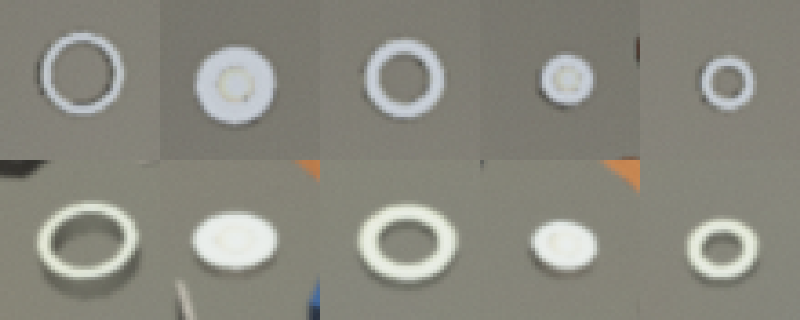

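```bash
cat > fit.py <<'E'
from h import *
from scipy.optimize import least_squares
TH=np.linspace(0,2*np.pi,120,endpoint=False)
def blob(p,c,w=22,f=8,bright=None):
    c=np.round(c).astype(int);g=p['color'].astype(np.float32).min(2)
    cr=g[c[1]-w:c[1]+w,c[0]-w:c[0]+w]
    up=cv2.resize(cr,None,fx=f,fy=f,interpolation=cv2.INTER_CUBIC)
    t=(np.median(cr)+np.percentile(cr,98))/2
    cs,_=cv2.findContours((up>t).astype(np.uint8),cv2.RETR_EXTERNAL,cv2.CHAIN_APPROX_NONE)
    best=min((q for q in cs if cv2.contourArea(q)>f*f*60),key=lambda q:np.hypot(*(q[:,0].mean(0)-w*f)))
    q=cv2.convexHull(best)[:,0].astype(np.float32)
    # resample hull area evenly through moments
    e=cv2.fitEllipse(cv2.convexHull(best).astype(np.float32)) if len(q)>5 else None
    M=cv2.moments(q); cen=np.array([M['m10'],M['m01']])/M['m00']
    return (cen+.5)/f-.5+c-w, np.sqrt(M['m00']/np.pi)/f
def pc(p,x,y,z,r):
    q=np.array([proj(p,(x+r*np.cos(a),y+r*np.sin(a),z)) for a in TH]).astype(np.float32)
    M=cv2.moments(q); return np.array([M['m10'],M['m01']])/M['m00'],np.sqrt(M['m00']/np.pi)
def fit(views,x,y,h,r,verbose=''):
    m=[blob(p,proj(p,(x,y,h))) for p in views]
    fx=lambda v:np.concatenate([pc(p,v[0],v[1],v[2] if len(v)>2 else h,r)[0]-b[0] for p,b in zip(views,m)])
    s2=least_squares(fx,[x,y]); 
    s3=least_squares(fx,[x,y,h]) if len(views)>1 else s2
    print(verbose,'xy',s2.x.round(4),'res px',s2.fun.round(2),'free z',s3.x.round(4),'rad',[(round(float(b[1]),2),round(float(pc(p,x,y,h,r)[1]),2)) for p,b in zip(views,m)])
    return s2.x
E
python3 - <<'E'
from fit import *
import pickle
o=pickle.load(open('avg.pkl','rb'));v=[o['top'],o['side']]
guess={'spacer':(.452,0,.022,.03),'lens':(.668,.108,.012,.03),'retainer':(.555,-.066,.012,.03),'small_lens':(.685,-.109,.012,.02),'small_ring':(.455,-.117,.012,.02)}
for k,g in guess.items():
    fit(v,*g,verbose=k); fit(v[:1],*g,verbose='  top');fit(v[1:],*g,verbose='  side')
# holder & tray crops
for n,c,w in(('top',(181,240),32),('side',(225,150),34)):
    cr=o[n]['color'][c[1]-w:c[1]+w,c[0]-w:c[0]+w].astype(np.uint8); cr=np.clip(cr.astype(float)*1.5,0,255).astype(np.uint8)
    cv2.imwrite(f'pics/h_{n}.png',cv2.resize(cr,(560,560),interpolation=cv2.INTER_CUBIC)[:,:,::-1]); print(n,c,w,560/(2*w))
E
```

```text
spacer xy [ 4.568e-01 -3.000e-04] res px [-0.1   0.38  0.37 -0.01] free z [ 4.567e-01 -2.000e-04  2.200e-02] rad [(11.22, 11.47), (11.79, 11.88)]
  top xy [ 0.4578 -0.0006] res px [ 0. -0.] free z [ 0.4578 -0.0006] rad [(11.22, 11.47)]
  side xy [4.561e-01 1.000e-04] res px [0. 0.] free z [4.561e-01 1.000e-04] rad [(11.79, 11.88)]
lens xy [0.6662 0.1125] res px [-0.14  0.37  0.32 -0.17] free z [0.6664 0.1125 0.0115] rad [(10.64, 10.75), (9.29, 9.31)]
  top xy [0.6672 0.1121] res px [0. 0.] free z [0.6672 0.1121] rad [(10.64, 10.75)]
  side xy [0.6651 0.1124] res px [0. 0.] free z [0.6651 0.1124] rad [(9.29, 9.31)]
retainer xy [ 0.5576 -0.0682] res px [-0.1   0.37  0.32 -0.11] free z [ 0.5577 -0.0681  0.0115] rad [(10.71, 11.0), (11.58, 11.75)]
  top xy [ 0.5586 -0.0685] res px [-0. -0.] free z [ 0.5586 -0.0685] rad [(10.71, 11.0)]
  side xy [ 0.5568 -0.0681] res px [-0.  0.] free z [ 0.5568 -0.0681] rad [(11.58, 11.75)]
small_lens xy [ 0.6854 -0.1124] res px [-0.17  0.35  0.3  -0.12] free z [ 0.6856 -0.1123  0.0116] rad [(6.92, 7.07), (7.51, 7.48)]
  top xy [ 0.6864 -0.1129] res px [-0.  0.] free z [ 0.6864 -0.1129] rad [(6.92, 7.07)]
  side xy [ 0.6846 -0.1122] res px [-0. -0.] free z [ 0.6846 -0.1122] rad [(7.51, 7.48)]
small_ring xy [ 0.4539 -0.1213] res px [-0.13  0.36  0.22 -0.07] free z [ 0.4539 -0.1214  0.0122] rad [(7.27, 7.53), (8.73, 8.88)]
  top xy [ 0.4548 -0.1217] res px [-0.  0.] free z [ 0.4548 -0.1217] rad [(7.27, 7.53)]
  side xy [ 0.4534 -0.1212] res px [ 0. -0.] free z [ 0.4534 -0.1212] rad [(8.73, 8.88)]
top (181, 240) 32 8.75
side (225, 150) 34 8.235294117647058
```

View pics/h_top.png

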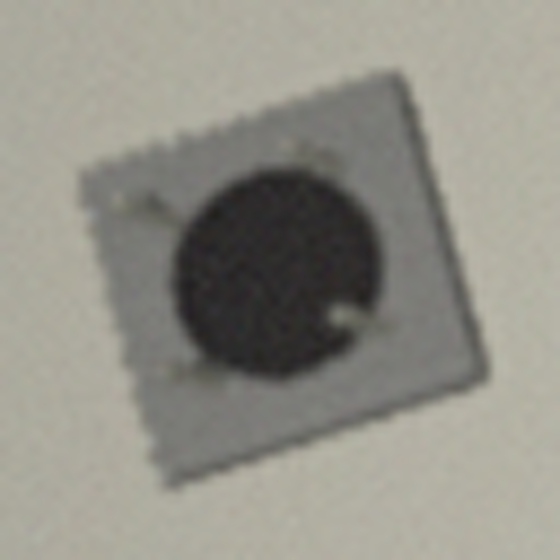

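View pics/h_side.png

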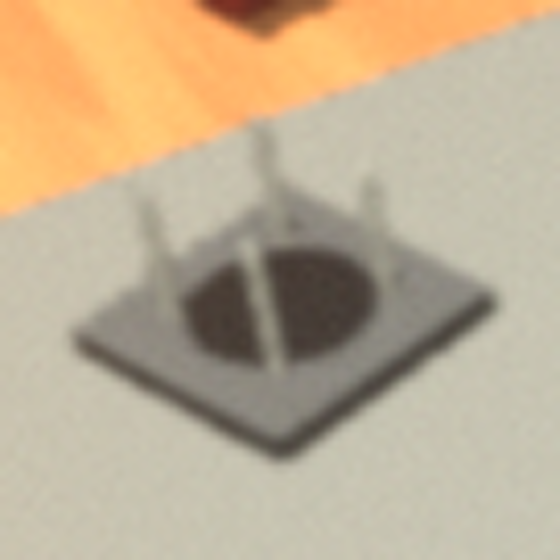

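```bash
python3 - <<'E'
from fit import *
import pickle
o=pickle.load(open('avg.pkl','rb'))
f=8.75
ct=[((a+.5)/f-.5+181-32,(b+.5)/f-.5+240-32) for a,b in((393,77),(84,170),(166,482),(480,370))]
f=560/68
cs=[((a+.5)/f-.5+225-34,(b+.5)/f-.5+150-34) for a,b in((78,335),(285,447),(493,297))]
def corn(v,z): return [np.array([v[0]+(i*np.cos(v[2])-j*np.sin(v[2]))*.05,v[1]+(i*np.sin(v[2])+j*np.cos(v[2]))*.05,z]) for i in(-1,1) for j in(-1,1)]
def res(v,use='ts',z=.012):
    r=[]
    for n,c in(('top',ct),('side',cs)):
        if n[0] not in use: continue
        q=[proj(o[n],X) for X in corn(v,z)]
        for a in c:
            d=min((b-np.array(a) for b in q),key=np.linalg.norm); r+=list(d)
    return np.array(r)
for u in('ts','t','s'):
    s=least_squares(res,[.505,.335,.25],args=(u,)); print(u,s.x.round(4),np.degrees(s.x[2]),s.fun.round(2))
# dark disc
for n,c in(('top',(181,240)),('side',(225,153))):
    p=o[n];g=p['color'].astype(np.float32).mean(2);w=18
    cr=g[c[1]-w:c[1]+w,c[0]-w:c[0]+w];up=cv2.resize(cr,None,fx=8,fy=8,interpolation=cv2.INTER_CUBIC)
    lo=np.percentile(up,3);hi=np.percentile(up,40)
    for t in (50,60,70):
        k,_=cv2.findContours((up<t).astype(np.uint8),cv2.RETR_EXTERNAL,cv2.CHAIN_APPROX_NONE)
        k=max(k,key=cv2.contourArea);h=cv2.convexHull(k).astype(np.float32);M=cv2.moments(h)
        cen=(np.array([M['m10'],M['m01']])/M['m00']+.5)/8-.5+np.array(c)-w
        print(n,lo,hi,t,cen.round(2),cv2.boundingRect(k),atz(p,cen,.012).round(4))
E
```

```text
ts [0.4992 0.3359 0.3128] 17.920075426338073 [ 0.78 -1.02 -0.51  0.24 -0.18  0.62  1.08  1.01 -0.47 -0.74 -0.29 -0.57
  0.79 -1.19]
t [0.4998 0.3367 0.3131] 17.93886250034697 [ 0.49 -1.25 -0.8   0.02 -0.46  0.39  0.79  0.77]
s [0.4977 0.3328 0.3137] 17.97347919877818 [-0.54  0.05 -0.28  0.27  0.84 -0.45]
top 27.590508 67.66448 50 [180.15 238.93] (46, 43, 190, 192) [0.4994 0.338  0.012 ]
top 27.590508 67.66448 60 [180.07 239.03] (44, 39, 195, 199) [0.4991 0.3383 0.012 ]
top 27.590508 67.66448 70 [178.72 238.56] (9, 26, 233, 215) [0.5004 0.3418 0.012 ]
side 41.65613 89.64328 50 [229.14 151.91] (135, 94, 95, 99) [0.5094 0.3342 0.012 ]
side 41.65613 89.64328 60 [229.15 151.93] (131, 91, 104, 106) [0.5093 0.3342 0.012 ]
side 41.65613 89.64328 70 [229.17 151.95] (129, 88, 110, 113) [0.5093 0.334  0.012 ]
```

```bash
cat > hold.py <<'E'
from fit import *
from scipy.optimize import minimize
def boxhull(p,v,sx,sy,h):
    c,s=np.cos(v[2]),np.sin(v[2]);q=[]
    for i in(-1,1):
        for j in(-1,1):
            for z in(0,h):
                a,b=i*sx/2,j*sy/2;q.append(proj(p,(v[0]+a*c-b*s,v[1]+a*s+b*c,z)))
    return cv2.convexHull(np.array(q,np.float32))[:,0]
def render(hull,x0,y0,w,h,f=8):
    m=np.zeros((h*f,w*f),np.uint8)
    pts=((hull-[x0,y0]+.5)*f-.5)
    cv2.fillPoly(m,[np.round(pts*16).astype(np.int32)],255,shift=4)
    m=cv2.GaussianBlur(m,(0,0),f*.5)
    return cv2.resize(m,(w,h),interpolation=cv2.INTER_AREA)/255.
def boxfit(items,v0,sx,sy,h):
    def cost(v):
        return sum((((render(boxhull(p,v,sx,sy,h),x0,y0,ob.shape[1],ob.shape[0])-ob)**2)*wt).sum() for p,ob,wt,x0,y0 in items)
    s=minimize(cost,v0,method='Nelder-Mead',options=dict(initial_simplex=np.array([v0,v0+np.array([.006,0,0]),v0+np.array([0,.006,0]),v0+np.array([0,0,.1])]),xatol=1e-5,fatol=1e-4))
    return s.x,s.fun
E
python3 - <<'E'
from hold import *
import pickle
o=pickle.load(open('avg.pkl','rb'))
it=[]
for n,(x0,y0,w,h) in(('top',(150,208,64,64)),('side',(194,130,64,46))):
    p=o[n];c=p['color'][y0:y0+h,x0:x0+w];g=c.mean(2)
    mat=np.percentile(g,70);pl=np.percentile(g,25)
    wood=((c.max(2)-c.min(2))>35)
    wt=1.-cv2.dilate(wood.astype(np.uint8),np.ones((5,5)))
    if n=='side': wt[:18]=0   # posts region behind the plate
    mat=np.median(g[(wt>0)&(g>110)]) 
    ob=np.clip((mat-g)/(mat-np.median(g[(g<mat-20)&(wt>0)])),0,1)
    print(n,mat,np.median(g[(g<mat-20)&(wt>0)])); it.append((p,ob,wt,x0,y0))
    cv2.imwrite(f'pics/ob_{n}.png',cv2.resize((ob*wt*255).astype(np.uint8),None,fx=6,fy=6))
v0=np.array([.5,.336,.31])
for u in(it,it[:1],it[1:]): print(boxfit(u,v0,.1,.1,.012))
# tray
it=[]
for n,(x0,y0,w,h) in(('top',(385,180,75,115)),('side',(295,270,170,130))):
    p=o[n];c=p['color'][y0:y0+h,x0:x0+w];b=c[:,:,2]-c[:,:,0]
    ob=np.clip(b/np.percentile(b,90),0,1);it.append((p,ob,np.ones_like(ob),x0,y0))
v0=np.array([.498,-.32,1.57])
for u in(it,it[:1],it[1:]): print(boxfit(u,v0,.24,.125,.010))
E
```

```text
top 114.0 78.54166666666666
side 127.41666666666667 81.0
(array([0.49882531, 0.33718803, 0.31212339]), np.float64(35.198907950005434))
(array([0.49915834, 0.33699158, 0.31440971]), np.float64(14.716657398129726))
(array([0.49760326, 0.3372306 , 0.30995682]), np.float64(17.87183750239165))
(array([ 0.49558775, -0.30906642,  3.10904889]), np.float64(178.63399832301153))
(array([ 0.49636066, -0.31074976, -0.02952208]), np.float64(54.04633190007452))
(array([ 0.49561764, -0.30881205,  3.11289154]), np.float64(112.39363279432797))
```

View pics/ob_side.png

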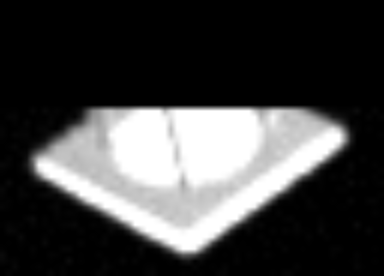

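```bash
cat > go.py <<'E'
import sys
from h import *
def go(x,y,z,deg):
    o=observe();M=R.from_rotvec(o['ee_rot']).as_matrix();p=np.array(o['position'])
    a=np.radians(deg);zt=np.array([np.cos(a),np.sin(a),0])
    yt=np.array([0,0,-1.]);xt=np.cross(yt,zt);Rt=np.stack([xt,yt,zt],1)
    d=M.T@(np.array([x,y,z])-p);rv=np.degrees(R.from_matrix(M.T@Rt).as_rotvec())
    print('t',round(o['clock'],2),'pos',p.round(4),'jaw',round(float(np.degrees(np.arctan2(M[1,2],M[0,2]))),2),'tilt',M[2,[0,2]].round(4),'w',round(o['width'],3),'F',np.round(o['force'],1),'q',np.round(o['joints'],2))
    print('shift',d.round(4).tolist(),'turn',rv.round(2).tolist(),'dist',round(float(np.linalg.norm(d)),3))
if __name__=='__main__': go(*map(float,sys.argv[1:5]))
E
python3 go.py .457 0 .12 107.9
```

```text
t 1.7 pos [0.2136 0.5874 0.2487] jaw 70.01 tilt [ 0. -0.] w 1.003 F [ 0.2 -0.4 -0.3] q [-1.32  0.43  0.02  1.57 -0.01  1.13 -0.08]
shift [0.4295, 0.1287, -0.4688] turn [0.0, -37.89, 0.0] dist 0.649
```

```bash
python3 go.py .335 .294 .18 44; python3 - <<'E'
from h import *
p=get_image('top')
for a in((375,161),(365,198.5)): print(atz(p,a,.012))
E
```

```text
t 1.7 pos [0.2136 0.5874 0.2487] jaw 70.01 tilt [ 0. -0.] w 1.003 F [ 0.2 -0.4 -0.3] q [-1.32  0.43  0.02  1.57 -0.01  1.13 -0.08]
shift [0.2144, 0.0687, -0.2342] turn [0.0, 26.01, 0.0] dist 0.325
[ 0.7095199  -0.19073272  0.012     ]
[ 0.60293714 -0.15809442  0.012     ]
```

Emit:
{"op": "arm_command", "data": {
  "plan": [
    [[0.05, 0.015, -0.055], [0, 8.5, 0]],
    [[0.1, 0.03, -0.1], [0, 17, 0]],
    [[0.145, 0.045, -0.15], [0, 25, 0]],
    [[0.19, 0.06, -0.2], [0, 30, 0]],
    [[0.215, 0.065, -0.234], [0, 30, 0]]
  ],
  "fingers": -0.65,
  "squeeze": 15
}}

```text
clock: 2.25
position: [0.3105, 0.3608, 0.1972]
ee_rot: [-1.46, 0.684, -0.684]
force: [1.0, -0.0, 0.1]
width: 0.826
```

```bash
python3 go.py .457 0 .10 17.9
```

```text
t 2.25 pos [0.3105 0.3608 0.1972] jaw 39.82 tilt [-0.0001  0.0007] w 0.826 F [ 1.  -0.   0.1] q [-1.12  0.25  0.18  2.   -0.06  0.89 -0.21]
shift [0.371, 0.097, -0.1186] turn [-0.04, 21.92, -0.01] dist 0.401
```

Emit:
{"op": "arm_command", "data": {
  "plan": [
    [[0.371, 0.07, -0.119], [0, 8, 0]],
    [[0.371, 0.07, -0.119], [0, 16, 0]],
    [[0.371, 0.07, -0.119], [0, 21.9, 0]],
    [[0.371, 0.07, -0.119], [0, 21.9, 0]],
    [[0.371, 0.07, -0.119], [0, 21.9, 0]]
  ]
}}

```text
clock: 2.75
position: [0.4035, 0.1333, 0.1533]
ee_rot: [-1.341, 0.972, -0.973]
force: [1.3, 0.4, 0.4]
width: 0.825
```

```bash
python3 go.py .457 0 .10 17.9
```

```text
t 2.75 pos [0.4035 0.1333 0.1533] jaw 18.13 tilt [-0.0004  0.0013] w 0.825 F [1.3 0.4 0.4] q [-0.76  0.24  0.37  2.18 -0.13  0.74  0.02]
shift [0.1433, 0.0533, 0.0093] turn [-0.07, 0.23, -0.02] dist 0.153
```

Emit:
{"op": "arm_command", "data": {
  "plan": [
    [[0.143, 0.053, 0.009], [0, 0.2, 0]],
    [[0.143, 0.053, 0.009], [0, 0.2, 0]],
    [[0.143, 0.053, 0.009], [0, 0.2, 0]],
    [[0.143, 0.09, 0.009], [0, 0.2, 0]],
    [[0.143, 0.09, 0.009], [0, 0.2, 0]]
  ]
}}

```text
clock: 3.25
position: [0.454, -0.0001, 0.0604]
ee_rot: [-1.344, 0.982, -0.976]
force: [-0.2, 1.2, -0.5]
width: 0.829
```

```bash
python3 go.py .457 0 .028 17.9
```

```text
t 3.25 pos [ 4.54e-01 -1.00e-04  6.04e-02] jaw 17.71 tilt [-0.0003 -0.0058] w 0.829 F [-0.2  1.2 -0.5] q [-0.38  0.45  0.34  2.19 -0.28  0.54  0.48]
shift [0.0008, 0.0324, 0.0031] turn [0.33, -0.19, -0.02] dist 0.033
```

Emit:
{"op": "arm_command", "data": {
  "plan": [
    [[0.001, 0.01, 0.003], [0, 0, 0]],
    [[0.001, 0.025, 0.003], [0, 0, 0]],
    [[0.001, 0.032, 0.003], [0, 0, 0]],
    [[0.001, 0.032, 0.003], [0, 0, 0]]
  ]
}}

```text
clock: 3.65
position: [0.4591, 0.0028, 0.0314]
ee_rot: [-1.341, 0.975, -0.974]
force: [0.2, -0.1, -0.1]
width: 0.824
```

```bash
python3 go.py .457 0 .028 17.9;python3 - <<'E'
from h import *
for n in('top','side'):
    p=get_image(n);c=proj(p,(.457,0,.022)).astype(int)
    cr=p['color'][c[1]-50:c[1]+40,c[0]-50:c[0]+50];cv2.imwrite(f'pics/g1{n}.png',cv2.resize(cr,None,fx=5,fy=5)[:,:,::-1])
E
```

```text
t 3.65 pos [0.4591 0.0028 0.0314] jaw 18.02 tilt [-0.0006 -0.    ] w 0.824 F [ 0.2 -0.1 -0.1] q [-0.35  0.51  0.3   2.2  -0.32  0.47  0.52]
shift [0.0021, 0.0034, -0.0029] turn [0.0, 0.12, -0.04] dist 0.005
```

View pics/g1side.png

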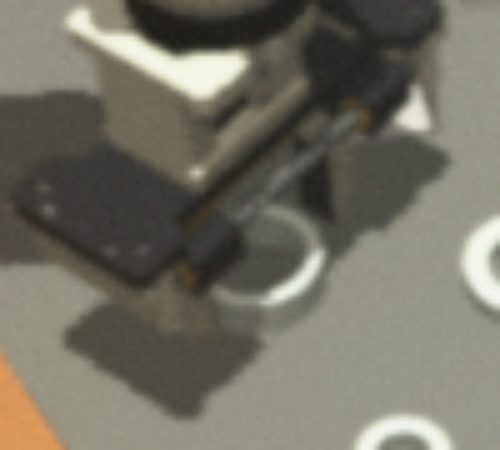

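View pics/g1top.png

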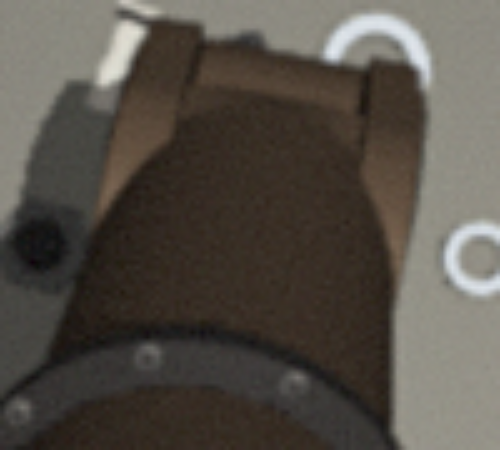

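Emit:
{"op": "arm_command", "data": {
  "plan": [
    [[0.002, 0.003, -0.003], [0, 0, 0]],
    [[0.002, 0.003, -0.003], [0, 0, 0]]
  ]
}}

```text
clock: 3.95
position: [0.4566, -0.0014, 0.0285]
ee_rot: [-1.341, 0.976, -0.976]
force: [-0.8, -0.2, 0.7]
width: 0.827
```

Emit:
{"op": "arm_command", "data": {
  "plan": [
    [[0, 0, 0], [0, 0, 0]],
    [[0, 0, 0], [0, 0, 0]],
    [[0, 0, 0], [0, 0, 0]],
    [[0, 0, 0], [0, 0, 0]]
  ],
  "fingers": 1,
  "squeeze": 15
}}

```text
clock: 4.35
position: [0.457, -0.0011, 0.0283]
ee_rot: [-1.341, 0.976, -0.976]
force: [-0.4, -0.2, 2.1]
width: 0.651
```

```bash
python3 go.py .457 0 .14 17.9
```

```text
t 4.35 pos [ 0.457  -0.0011  0.0283] jaw 17.91 tilt [0.     0.0003] w 0.651 F [-0.4 -0.2  2.1] q [-0.34  0.51  0.29  2.21 -0.32  0.46  0.53]
shift [-0.0011, -0.1117, 0.0004] turn [-0.01, 0.01, 0.0] dist 0.112
```

Emit:
{"op": "arm_command", "data": {
  "plan": [
    [[0, -0.04, 0], [0, 0, 0]],
    [[0, -0.08, 0], [0, 0, 0]],
    [[0, -0.11, 0], [0, 0, 0]],
    [[0, -0.11, 0], [0, 0, 0]],
    [[0, -0.11, 0], [0, 0, 0]]
  ]
}}

```text
clock: 4.85
position: [0.4571, -0.0009, 0.1385]
ee_rot: [-1.34, 0.975, -0.976]
force: [0.2, -0.0, -2.0]
width: 0.652
```

```bash
python3 go.py .4988 .3363 .14 17.9
```

```text
t 4.85 pos [ 0.4571 -0.0009  0.1385] jaw 17.94 tilt [-0.0002  0.0015] w 0.652 F [ 0.2 -0.  -2. ] q [-0.45  0.31  0.42  2.13 -0.19  0.73  0.41]
shift [-0.3079, -0.0013, 0.1435] turn [-0.08, 0.04, -0.01] dist 0.34
```

Emit:
{"op": "arm_command", "data": {
  "plan": [
    [[-0.308, 0, 0.1435], [0, 0, 0]],
    [[-0.308, 0, 0.1435], [0, 0, 0]],
    [[-0.308, 0, 0.1435], [0, 0, 0]],
    [[-0.308, 0, 0.1435], [0, 0, 0]],
    [[-0.308, 0, 0.1435], [0, 0, 0]]
  ]
}}

```text
clock: 5.35
position: [0.4867, 0.2485, 0.1364]
ee_rot: [-1.344, 0.977, -0.975]
force: [1.5, 0.2, -1.4]
width: 0.656
```

```bash
python3 go.py .4988 .3363 .14 17.9
```

```text
t 5.35 pos [0.4867 0.2485 0.1364] jaw 17.9 tilt [ 0.0007 -0.0027] w 0.656 F [ 1.5  0.2 -1.4] q [-0.84  0.45  0.37  1.92 -0.21  0.82 -0.05]
shift [-0.0798, -0.0037, 0.0385] turn [0.15, 0.0, 0.04] dist 0.089
```

Emit:
{"op": "arm_command", "data": {
  "plan": [
    [[-0.076, -0.002, 0.037], [0, 0, 0]],
    [[-0.076, -0.002, 0.037], [0, 0, 0]],
    [[-0.076, -0.002, 0.037], [0, 0, 0]],
    [[-0.076, -0.002, 0.037], [0, 0, 0]],
    [[-0.076, -0.002, 0.037], [0, 0, 0]]
  ]
}}

```text
clock: 5.85
position: [0.4991, 0.3286, 0.1389]
ee_rot: [-1.343, 0.978, -0.977]
force: [-0.1, 0.0, -0.9]
width: 0.65
```

```bash
python3 go.py .4988 .3363 .125 17.9; python3 - <<'E'
from h import *
for n in('top','side'):
    p=get_image(n);c=proj(p,(.4985,.337,.06)).astype(int)
    cr=p['color'][max(c[1]-45,0):c[1]+45,c[0]-50:c[0]+50];cv2.imwrite(f'pics/p1{n}.png',cv2.resize(cr,None,fx=6,fy=6,interpolation=cv2.INTER_CUBIC)[:,:,::-1])
E
```

```text
t 5.85 pos [0.4991 0.3286 0.1389] jaw 17.82 tilt [ 0.0016 -0.0023] w 0.65 F [-0.1  0.  -0.9] q [-0.92  0.52  0.36  1.79 -0.23  0.88 -0.15]
shift [-0.0074, 0.0139, 0.0021] turn [0.13, -0.08, 0.09] dist 0.016
```

View pics/p1side.png

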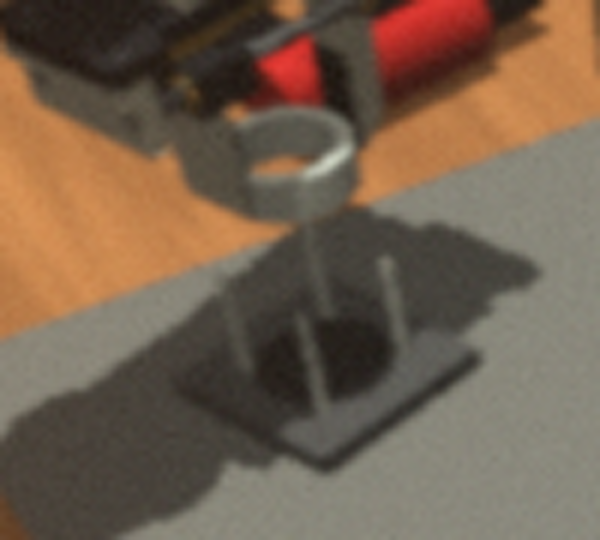

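View pics/p1top.png

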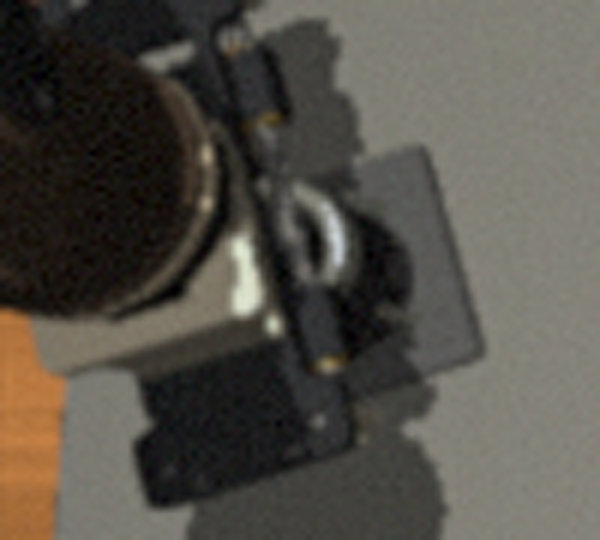

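Emit:
{"op": "arm_command", "data": {
  "plan": [
    [[-0.006, 0.014, 0.001], [0, 0, 0]],
    [[-0.006, 0.03, 0.001], [0, 0, 0]],
    [[-0.006, 0.03, 0.001], [0, 0, 0]],
    [[-0.006, 0.03, 0.001], [0, 0, 0]],
    [[-0.006, 0.03, 0.001], [0, 0, 0]]
  ]
}}

```text
clock: 6.45
position: [0.499, 0.3366, 0.1106]
ee_rot: [-1.34, 0.976, -0.976]
force: [0.3, 0.2, -0.9]
width: 0.659
```

```bash
python3 go.py .4988 .3363 .042 17.9
```

```text
t 6.45 pos [0.499  0.3366 0.1106] jaw 17.89 tilt [-0.0001  0.0007] w 0.659 F [ 0.3  0.2 -0.9] q [-0.92  0.55  0.35  1.8  -0.25  0.83 -0.14]
shift [0.0002, 0.0686, -0.0003] turn [-0.04, -0.01, -0.01] dist 0.069
```

Emit:
{"op": "arm_command", "data": {
  "plan": [
    [[0, 0.015, 0], [0, 0, 0]],
    [[0, 0.025, 0], [0, 0, 0]],
    [[0, 0.032, 0], [0, 0, 0]],
    [[0, 0.038, 0], [0, 0, 0]],
    [[0, 0.038, 0], [0, 0, 0]]
  ]
}}

```text
clock: 6.95
position: [0.4981, 0.3363, 0.0711]
ee_rot: [-1.343, 0.977, -0.976]
force: [-0.7, 0.4, -0.9]
width: 0.651
```

```bash
python3 go.py .4988 .3363 .042 17.9
```

```text
t 6.95 pos [0.4981 0.3363 0.0711] jaw 17.91 tilt [ 0.0006 -0.0016] w 0.651 F [-0.7  0.4 -0.9] q [-0.9   0.61  0.32  1.83 -0.27  0.75 -0.12]
shift [0.0002, 0.0291, 0.0007] turn [0.09, 0.01, 0.04] dist 0.029
```

Emit:
{"op": "arm_command", "data": {
  "plan": [
    [[0, 0.012, 0], [0, 0, 0]],
    [[0, 0.02, 0], [0, 0, 0]],
    [[0, 0.026, 0], [0, 0, 0]],
    [[0, 0.0295, 0], [0, 0, 0]],
    [[0, 0.0295, 0], [0, 0, 0]]
  ]
}}

```text
clock: 7.45
position: [0.4983, 0.3365, 0.0421]
ee_rot: [-1.342, 0.976, -0.976]
force: [0.2, -0.5, 0.5]
width: 0.653
```

```bash
python3 go.py .4988 .3363 .042 17.9
```

```text
t 7.45 pos [0.4983 0.3365 0.0421] jaw 17.91 tilt [ 0.0003 -0.0008] w 0.653 F [ 0.2 -0.5  0.5] q [-0.89  0.65  0.3   1.85 -0.29  0.69 -0.11]
shift [0.0003, 0.0001, 0.0004] turn [0.05, 0.01, 0.02] dist 0.001
```

Emit:
{"op": "arm_command", "data": {
  "plan": [
    [[0, 0.001, 0], [0, 0, 0]],
    [[0, 0.001, 0], [0, 0, 0]],
    [[0, 0.001, 0], [0, 0, 0]]
  ],
  "fingers": -0.65
}}

```text
clock: 7.75
position: [0.4989, 0.3368, 0.0421]
ee_rot: [-1.34, 0.976, -0.976]
force: [0.8, -0.1, 0.7]
width: 0.818
```

Emit:
{"op": "arm_command", "data": {
  "plan": [
    [[0, -0.03, 0], [0, 0, 0]],
    [[0, -0.08, 0], [0, 0, 0]],
    [[0, -0.1, 0], [0, 0, 0]],
    [[0.04, -0.1, -0.02], [0, 0, 0]],
    [[0.08, -0.1, -0.04], [0, 0, 0]]
  ]
}}

```text
clock: 8.25
position: [0.4855, 0.2486, 0.1428]
ee_rot: [-1.339, 0.973, -0.974]
force: [1.4, -1.6, 0.4]
width: 0.825
```

```bash
python3 go.py .6662 .1125 .10 17.9; python3 - <<'E'
from h import *
for n in('top','side'):
    p=get_image(n);c=proj(p,(.4985,.337,.03)).astype(int)
    cr=p['color'][max(c[1]-45,0):c[1]+45,c[0]-50:c[0]+50];cv2.imwrite(f'pics/p2{n}.png',cv2.resize(cr,None,fx=6,fy=6,interpolation=cv2.INTER_CUBIC)[:,:,::-1])
E
```

```text
t 8.25 pos [0.4855 0.2486 0.1428] jaw 18.07 tilt [-0.0009  0.0028] w 0.825 F [ 1.4 -1.6  0.4] q [-0.85  0.43  0.37  1.92 -0.21  0.82 -0.05]
shift [0.1855, 0.043, 0.1295] turn [-0.16, 0.17, -0.05] dist 0.23
```

View pics/p2side.png

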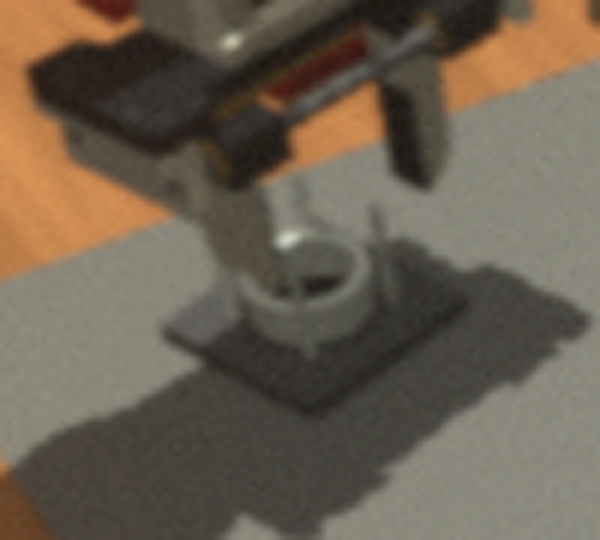

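View pics/p2top.png

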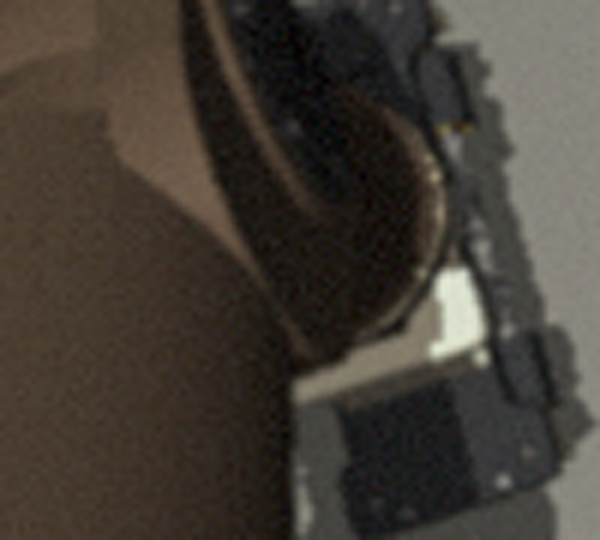

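The side view shows the spacer seated on the plate between the posts (around 305,290 in the crop). On to the lens.

Emit:
{"op": "arm_command", "data": {
  "plan": [
    [[0.185, 0.043, 0.13], [0, 0, 0]],
    [[0.185, 0.043, 0.13], [0, 0, 0]],
    [[0.185, 0.043, 0.13], [0, 0, 0]],
    [[0.185, 0.043, 0.13], [0, 0, 0]],
    [[0.185, 0.043, 0.13], [0, 0, 0]]
  ]
}}

```text
clock: 8.85
position: [0.6683, 0.1083, 0.0983]
ee_rot: [-1.34, 0.977, -0.98]
force: [-0.1, 0.3, -0.1]
width: 0.826
```

Emit:
{"op": "arm_command", "data": {
  "plan": [
    [[0, 0.02, 0], [0, 0, 0]],
    [[0, 0.02, 0], [0, 0, 0]],
    [[0, 0.02, 0], [0, 0, 0]],
    [[0, 0.02, 0], [0, 0, 0]]
  ]
}}

```text
clock: 9.25
position: [0.6657, 0.1134, 0.0797]
ee_rot: [-1.34, 0.975, -0.975]
force: [-0.2, 0.6, -0.2]
width: 0.825
```

```bash
python3 go.py .6662 .1125 .026 17.9
```

```text
t 9.25 pos [0.6657 0.1134 0.0797] jaw 17.99 tilt [-0.0005  0.001 ] w 0.825 F [-0.2  0.6 -0.2] q [-0.46  0.69  0.34  1.63 -0.29  0.87  0.31]
shift [0.001, 0.0537, 0.0002] turn [-0.05, 0.09, -0.03] dist 0.054
```

Emit:
{"op": "arm_command", "data": {
  "plan": [
    [[0.001, 0.02, 0], [0, 0, 0]],
    [[0.001, 0.04, 0], [0, 0, 0]],
    [[0.001, 0.05, 0], [0, 0, 0]],
    [[0.001, 0.053, 0], [0, 0, 0]],
    [[0.001, 0.053, 0], [0, 0, 0]]
  ]
}}

```text
clock: 9.75
position: [0.6661, 0.1116, 0.0262]
ee_rot: [-1.341, 0.975, -0.976]
force: [-0.5, 0.2, 0.0]
width: 0.821
```

Emit:
{"op": "arm_command", "data": {
  "plan": [
    [[0, 0, 0], [0, 0, 0]],
    [[0, 0, 0], [0, 0, 0]],
    [[0, 0, 0], [0, 0, 0]],
    [[0, 0, 0], [0, 0, 0]]
  ],
  "fingers": 1
}}

```text
clock: 10.15
position: [0.6666, 0.1113, 0.0265]
ee_rot: [-1.34, 0.975, -0.976]
force: [-0.3, 0.9, 5.0]
width: 0.648
```

```bash
python3 go.py .6662 .1125 .14 17.9
```

```text
t 10.15 pos [0.6666 0.1113 0.0265] jaw 17.91 tilt [-0.      0.0012] w 0.648 F [-0.3  0.9  5. ] q [-0.44  0.76  0.32  1.65 -0.31  0.78  0.33]
shift [-0.0012, -0.1135, 0.0002] turn [-0.07, 0.01, -0.0] dist 0.114
```

Emit:
{"op": "arm_command", "data": {
  "plan": [
    [[0, -0.02, 0], [0, 0, 0]],
    [[0, -0.05, 0], [0, 0, 0]],
    [[0, -0.09, 0], [0, 0, 0]],
    [[0, -0.115, 0], [0, 0, 0]],
    [[0, -0.115, 0], [0, 0, 0]]
  ]
}}

```text
clock: 10.65
position: [0.6684, 0.1113, 0.1451]
ee_rot: [-1.336, 0.972, -0.979]
force: [0.3, 0.3, -0.6]
width: 0.644
```

```bash
python3 go.py .4989 .336 .15 17.9;python3 - <<'E'
from h import *
for n in('side',):
    p=get_image(n);c=proj(p,(.6662,.1125,.11)).astype(int)
    cr=p['color'][max(c[1]-45,0):c[1]+45,c[0]-50:c[0]+50];cv2.imwrite(f'pics/p3{n}.png',cv2.resize(cr,None,fx=6,fy=6,interpolation=cv2.INTER_CUBIC)[:,:,::-1])
E
```

```text
t 10.65 pos [0.6684 0.1113 0.1451] jaw 17.9 tilt [0.0006 0.0069] w 0.644 F [ 0.3  0.3 -0.6] q [-0.48  0.62  0.37  1.58 -0.26  0.98  0.29]
shift [-0.2659, -0.0057, -0.0922] turn [-0.39, -0.0, 0.03] dist 0.281
```

View pics/p3side.png

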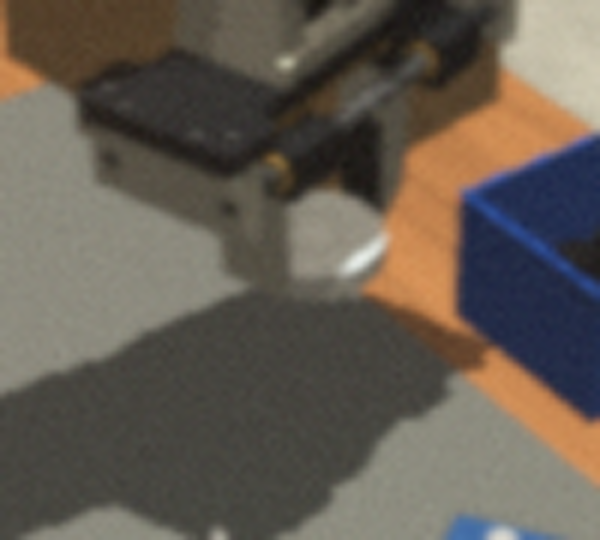

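The lens is held level. Now I'll carry it to the holder.

Emit:
{"op": "arm_command", "data": {
  "plan": [
    [[-0.266, -0.004, -0.092], [0, 0, 0]],
    [[-0.266, -0.004, -0.092], [0, 0, 0]],
    [[-0.266, -0.004, -0.092], [0, 0, 0]],
    [[-0.266, -0.004, -0.092], [0, 0, 0]],
    [[-0.266, -0.004, -0.092], [0, 0, 0]]
  ]
}}

```text
clock: 11.2
position: [0.5135, 0.3119, 0.143]
ee_rot: [-1.343, 0.977, -0.976]
force: [-0.4, 1.0, -0.5]
width: 0.645
```

Emit:
{"op": "arm_command", "data": {
  "plan": [
    [[-0.03, 0, -0.01], [0, 0, 0]],
    [[-0.03, 0, -0.01], [0, 0, 0]],
    [[-0.03, 0, -0.01], [0, 0, 0]]
  ]
}}

```text
clock: 11.5
position: [0.4958, 0.3366, 0.1431]
ee_rot: [-1.344, 0.975, -0.974]
force: [0.4, -0.2, -0.5]
width: 0.647
```

```bash
python3 go.py .4989 .336 .10 17.9
```

```text
t 11.5 pos [0.4958 0.3366 0.1431] jaw 18.03 tilt [ 0.0009 -0.0018] w 0.647 F [ 0.4 -0.2 -0.5] q [-0.94  0.51  0.37  1.78 -0.23  0.89 -0.16]
shift [0.0015, 0.0431, 0.0028] turn [0.1, 0.13, 0.05] dist 0.043
```

Emit:
{"op": "arm_command", "data": {
  "plan": [
    [[0.001, 0.03, 0.002], [0, 0, 0]],
    [[0.001, 0.03, 0.002], [0, 0, 0]],
    [[0.001, 0.03, 0.002], [0, 0, 0]],
    [[0.001, 0.03, 0.002], [0, 0, 0]]
  ]
}}

```text
clock: 11.9
position: [0.5, 0.3353, 0.115]
ee_rot: [-1.34, 0.977, -0.977]
force: [-0.8, 0.5, -0.6]
width: 0.648
```

```bash
python3 go.py .4989 .336 .08 17.9
```

```text
t 11.9 pos [0.5    0.3353 0.115 ] jaw 17.82 tilt [0.0002 0.0006] w 0.648 F [-0.8  0.5 -0.6] q [-0.93  0.55  0.36  1.8  -0.25  0.83 -0.14]
shift [-0.001, 0.035, -0.0008] turn [-0.04, -0.08, 0.01] dist 0.035
```

Emit:
{"op": "arm_command", "data": {
  "plan": [
    [[-0.001, 0, -0.001], [0, 0, 0]],
    [[-0.001, 0.01, -0.001], [0, 0, 0]],
    [[-0.001, 0.02, -0.001], [0, 0, 0]],
    [[-0.001, 0.03, -0.001], [0, 0, 0]],
    [[-0.001, 0.035, -0.001], [0, 0, 0]]
  ]
}}

```text
clock: 12.4
position: [0.4972, 0.3362, 0.0777]
ee_rot: [-1.343, 0.977, -0.976]
force: [-0.2, -0.5, -0.4]
width: 0.651
```

```bash
python3 go.py .4989 .336 .061 17.9
```

```text
t 12.4 pos [0.4972 0.3362 0.0777] jaw 17.91 tilt [ 0.0007 -0.0019] w 0.651 F [-0.2 -0.5 -0.4] q [-0.91  0.6   0.33  1.83 -0.27  0.76 -0.12]
shift [0.0008, 0.0167, 0.0016] turn [0.11, 0.01, 0.04] dist 0.017
```

Emit:
{"op": "arm_command", "data": {
  "plan": [
    [[0.0, 0.006, 0.001], [0, 0, 0]],
    [[0.0, 0.01, 0.001], [0, 0, 0]],
    [[0.0, 0.014, 0.001], [0, 0, 0]],
    [[0.0, 0.017, 0.001], [0, 0, 0]],
    [[0.0, 0.017, 0.001], [0, 0, 0]]
  ]
}}

```text
clock: 12.9
position: [0.4987, 0.3369, 0.0619]
ee_rot: [-1.341, 0.976, -0.976]
force: [-0.4, -0.1, -0.5]
width: 0.648
```

```bash
python3 go.py .4989 .336 .061 17.9
```

```text
t 12.9 pos [0.4987 0.3369 0.0619] jaw 17.91 tilt [ 0.0001 -0.0004] w 0.648 F [-0.4 -0.1 -0.5] q [-0.91  0.62  0.32  1.84 -0.28  0.73 -0.11]
shift [0.0009, 0.0009, -0.0001] turn [0.02, 0.01, 0.01] dist 0.001
```

Still no contact (underside about 1.5 mm above the spacer). I'll ease it down until it touches.

Emit:
{"op": "arm_command", "data": {
  "plan": [
    [[0.001, 0.001, 0], [0, 0, 0]],
    [[0.001, 0.0015, 0], [0, 0, 0]],
    [[0.001, 0.0015, 0], [0, 0, 0]]
  ]
}}

```text
clock: 13.2
position: [0.4992, 0.336, 0.0609]
ee_rot: [-1.341, 0.976, -0.976]
force: [-0.6, 0.2, 0.0]
width: 0.645
```

Emit:
{"op": "arm_command", "data": {
  "plan": [
    [[0, 0, 0], [0, 0, 0]],
    [[0, 0, 0], [0, 0, 0]]
  ]
}}

```text
clock: 13.4
position: [0.4992, 0.3361, 0.0609]
ee_rot: [-1.341, 0.976, -0.976]
force: [-0.2, -0.5, -0.3]
width: 0.644
```

Emit:
{"op": "arm_command", "data": {
  "plan": [
    [[0, 0.0005, 0], [0, 0, 0]],
    [[0, 0.001, 0], [0, 0, 0]],
    [[0, 0.001, 0], [0, 0, 0]]
  ]
}}

```text
clock: 13.7
position: [0.4992, 0.3361, 0.0604]
ee_rot: [-1.341, 0.976, -0.976]
force: [-2.6, -1.6, 8.5]
width: 0.644
```

Emit:
{"op": "arm_command", "data": {
  "plan": [
    [[0, 0, 0], [0, 0, 0]],
    [[0, 0, 0], [0, 0, 0]],
    [[0, 0, 0], [0, 0, 0]]
  ],
  "fingers": -0.65
}}

```text
clock: 14.0
position: [0.4991, 0.336, 0.0597]
ee_rot: [-1.341, 0.976, -0.976]
force: [1.1, -0.1, -0.4]
width: 0.814
```

Emit:
{"op": "arm_command", "data": {
  "plan": [
    [[0, -0.03, 0], [0, 0, 0]],
    [[0, -0.06, 0], [0, 0, 0]],
    [[0, -0.09, 0], [0, 0, 0]],
    [[0.04, -0.1, -0.02], [0, 0, 0]],
    [[0.09, -0.1, -0.04], [0, 0, 0]]
  ]
}}

```text
clock: 14.5
position: [0.4895, 0.2433, 0.1614]
ee_rot: [-1.339, 0.971, -0.973]
force: [1.1, -1.2, -0.5]
width: 0.822
```

```bash
python3 go.py .5576 -.0682 .10 17.9; python3 - <<'E'
from h import *
for n in('side',):
    p=get_image(n);c=proj(p,(.4985,.337,.03)).astype(int)
    cr=p['color'][max(c[1]-45,0):c[1]+45,c[0]-50:c[0]+50];cv2.imwrite(f'pics/p4{n}.png',cv2.resize(cr,None,fx=6,fy=6,interpolation=cv2.INTER_CUBIC)[:,:,::-1])
E
```

```text
t 14.5 pos [0.4895 0.2433 0.1614] jaw 18.14 tilt [-0.0014  0.0037] w 0.822 F [ 1.1 -1.2 -0.5] q [-0.85  0.41  0.39  1.9  -0.2   0.87 -0.04]
shift [0.3173, 0.0608, -0.0325] turn [-0.21, 0.24, -0.08] dist 0.325
```

View pics/p4side.png

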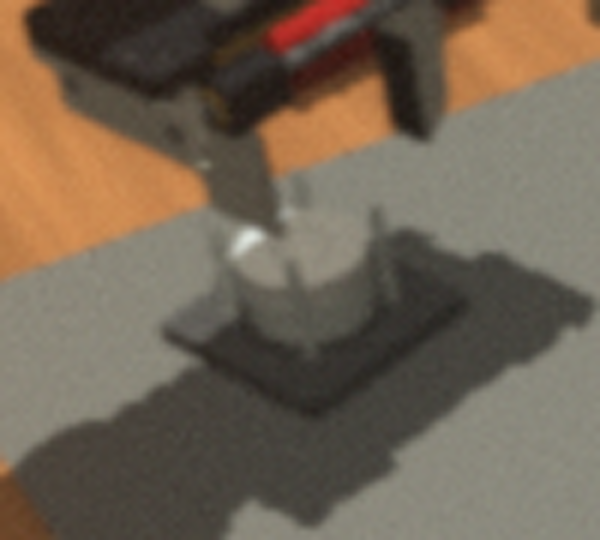

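The lens felt contact at 8.5 N, was released, and sits flat on the spacer. Next is the retainer.

Emit:
{"op": "arm_command", "data": {
  "plan": [
    [[0.317, 0.06, -0.033], [0, 0.2, 0]],
    [[0.317, 0.06, -0.033], [0, 0.2, 0]],
    [[0.317, 0.06, -0.033], [0, 0.2, 0]],
    [[0.317, 0.06, -0.033], [0, 0.2, 0]],
    [[0.317, 0.06, -0.033], [0, 0.2, 0]]
  ]
}}

```text
clock: 15.05
position: [0.5402, -0.0002, 0.1131]
ee_rot: [-1.34, 0.978, -0.978]
force: [1.5, 0.0, -0.4]
width: 0.826
```

```bash
python3 go.py .5576 -.0682 .08 17.9
```

```text
t 15.05 pos [ 5.402e-01 -2.000e-04  1.131e-01] jaw 17.73 tilt [0.     0.0002] w 0.826 F [ 1.5  0.  -0.4] q [-0.39  0.47  0.39  1.96 -0.26  0.76  0.46]
shift [0.0701, 0.0331, -0.0041] turn [-0.01, -0.17, 0.0] dist 0.078
```

Emit:
{"op": "arm_command", "data": {
  "plan": [
    [[0.07, 0.033, -0.002], [0, 0, 0]],
    [[0.07, 0.033, -0.002], [0, 0, 0]],
    [[0.07, 0.033, -0.002], [0, 0, 0]],
    [[0.07, 0.033, -0.002], [0, 0, 0]],
    [[0.07, 0.033, -0.002], [0, 0, 0]]
  ]
}}

```text
clock: 15.55
position: [0.5594, -0.0642, 0.0806]
ee_rot: [-1.34, 0.978, -0.977]
force: [-0.1, -0.0, 0.2]
width: 0.825
```

```bash
python3 go.py .5576 -.0682 .026 17.9
```

```text
t 15.55 pos [ 0.5594 -0.0642  0.0806] jaw 17.8 tilt [-0.0008  0.0002] w 0.825 F [-0.1 -0.   0.2] q [-0.24  0.55  0.37  1.92 -0.29  0.72  0.61]
shift [0.0033, 0.0546, -0.0029] turn [-0.01, -0.1, -0.05] dist 0.055
```

Emit:
{"op": "arm_command", "data": {
  "plan": [
    [[0.001, 0.02, -0.002], [0, 0, 0]],
    [[0.001, 0.04, -0.002], [0, 0, 0]],
    [[0.001, 0.05, -0.002], [0, 0, 0]],
    [[0.001, 0.0545, -0.002], [0, 0, 0]],
    [[0.001, 0.0545, -0.002], [0, 0, 0]]
  ]
}}

```text
clock: 16.05
position: [0.5577, -0.0666, 0.026]
ee_rot: [-1.34, 0.978, -0.977]
force: [-0.0, -0.0, 0.7]
width: 0.827
```

Emit:
{"op": "arm_command", "data": {
  "plan": [
    [[0, 0, 0], [0, 0, 0]],
    [[0, 0, 0], [0, 0, 0]],
    [[0, 0, 0], [0, 0, 0]],
    [[0, 0, 0], [0, 0, 0]]
  ],
  "fingers": 1
}}

```text
clock: 16.45
position: [0.5582, -0.0672, 0.0266]
ee_rot: [-1.339, 0.978, -0.979]
force: [-0.5, 0.1, 4.8]
width: 0.648
```

```bash
python3 go.py .5576 -.0682 .026 17.9
```

```text
t 16.45 pos [ 0.5582 -0.0672  0.0266] jaw 17.71 tilt [0.0002 0.0011] w 0.648 F [-0.5  0.1  4.8] q [-0.2   0.63  0.32  1.96 -0.33  0.61  0.65]
shift [0.0007, 0.0006, -0.0009] turn [-0.07, -0.19, 0.01] dist 0.001
```

Emit:
{"op": "arm_command", "data": {
  "plan": [
    [[0, -0.03, 0], [0, 0, 0]],
    [[0, -0.07, 0], [0, 0, 0]],
    [[0, -0.11, 0], [0, 0, 0]],
    [[0, -0.125, 0], [0, 0, 0]],
    [[0, -0.125, 0], [0, 0, 0]]
  ]
}}

```text
clock: 16.95
position: [0.5592, -0.0675, 0.1535]
ee_rot: [-1.337, 0.975, -0.981]
force: [-0.0, 0.3, -0.7]
width: 0.647
```

```bash
python3 go.py .4983 .3377 .15 17.9
```

```text
t 16.95 pos [ 0.5592 -0.0675  0.1535] jaw 17.71 tilt [0.0012 0.0046] w 0.647 F [-0.   0.3 -0.7] q [-0.28  0.45  0.42  1.87 -0.24  0.87  0.57]
shift [-0.4045, 0.0033, 0.0652] turn [-0.26, -0.19, 0.07] dist 0.41
```

Emit:
{"op": "arm_command", "data": {
  "plan": [
    [[-0.404, 0.003, 0.065], [0, 0, 0]],
    [[-0.404, 0.003, 0.065], [0, 0, 0]],
    [[-0.404, 0.003, 0.065], [0, 0, 0]],
    [[-0.404, 0.003, 0.065], [0, 0, 0]],
    [[-0.404, 0.003, 0.065], [0, 0, 0]]
  ]
}}

```text
clock: 17.45
position: [0.5191, 0.1816, 0.1479]
ee_rot: [-1.341, 0.98, -0.978]
force: [1.7, 0.3, -0.0]
width: 0.651
```

```bash
python3 go.py .4983 .3377 .15 17.9
```

```text
t 17.45 pos [0.5191 0.1816 0.1479] jaw 17.7 tilt [ 0.0002 -0.0018] w 0.651 F [ 1.7  0.3 -0. ] q [-0.72  0.44  0.39  1.9  -0.22  0.85  0.09]
shift [-0.1551, -0.0022, 0.0276] turn [0.1, -0.2, 0.01] dist 0.158
```

Emit:
{"op": "arm_command", "data": {
  "plan": [
    [[-0.152, -0.002, 0.027], [0, 0, 0]],
    [[-0.152, -0.002, 0.027], [0, 0, 0]],
    [[-0.152, -0.002, 0.027], [0, 0, 0]],
    [[-0.152, -0.002, 0.027], [0, 0, 0]],
    [[-0.152, -0.002, 0.027], [0, 0, 0]]
  ]
}}

```text
clock: 17.95
position: [0.4984, 0.3346, 0.1494]
ee_rot: [-1.343, 0.977, -0.975]
force: [0.4, -0.6, -1.3]
width: 0.645
```

Emit:
{"op": "arm_command", "data": {
  "plan": [
    [[0, 0, 0], [0, 0, 0]],
    [[0, 0, 0], [0, 0, 0]]
  ]
}}

```text
clock: 18.15
position: [0.5004, 0.3307, 0.1507]
ee_rot: [-1.34, 0.981, -0.981]
force: [0.3, -0.2, -0.0]
width: 0.647
```

```bash
python3 go.py .4983 .3377 .122 17.9
```

```text
t 18.15 pos [0.5004 0.3307 0.1507] jaw 17.55 tilt [ 0.0011 -0.0008] w 0.647 F [ 0.3 -0.2 -0. ] q [-0.93  0.51  0.38  1.77 -0.23  0.91 -0.15]
shift [-0.0074, 0.0287, 0.0001] turn [0.05, -0.35, 0.06] dist 0.03
```

Emit:
{"op": "arm_command", "data": {
  "plan": [
    [[-0.007, 0.029, 0], [0, -0.3, 0]],
    [[-0.007, 0.029, 0], [0, -0.3, 0]],
    [[-0.007, 0.029, 0], [0, -0.3, 0]],
    [[-0.007, 0.029, 0], [0, -0.3, 0]]
  ]
}}

```text
clock: 18.55
position: [0.4986, 0.3389, 0.1232]
ee_rot: [-1.34, 0.975, -0.976]
force: [0.1, 0.5, 0.2]
width: 0.648
```

```bash
python3 go.py .4983 .3377 .09 17.9
```

```text
t 18.55 pos [0.4986 0.3389 0.1232] jaw 17.93 tilt [-0.     0.001] w 0.648 F [0.1 0.5 0.2] q [-0.93  0.54  0.36  1.79 -0.24  0.85 -0.15]
shift [0.001, 0.0332, -0.0007] turn [-0.05, 0.03, -0.0] dist 0.033
```

Emit:
{"op": "arm_command", "data": {
  "plan": [
    [[0.001, 0.008, 0], [0, 0, 0]],
    [[0.001, 0.016, 0], [0, 0, 0]],
    [[0.001, 0.024, 0], [0, 0, 0]],
    [[0.001, 0.032, 0], [0, 0, 0]],
    [[0.001, 0.032, 0], [0, 0, 0]]
  ]
}}

```text
clock: 19.05
position: [0.4973, 0.3382, 0.0887]
ee_rot: [-1.344, 0.975, -0.974]
force: [-0.7, -0.4, -0.7]
width: 0.647
```

```bash
python3 go.py .4983 .3377 .0735 17.9
```

```text
t 19.05 pos [0.4973 0.3382 0.0887] jaw 18.02 tilt [ 0.0009 -0.0022] w 0.647 F [-0.7 -0.4 -0.7] q [-0.92  0.58  0.34  1.82 -0.26  0.79 -0.13]
shift [0.0008, 0.0152, 0.0008] turn [0.13, 0.12, 0.05] dist 0.015
```

Emit:
{"op": "arm_command", "data": {
  "plan": [
    [[0, 0.006, 0], [0, 0, 0]],
    [[0, 0.011, 0], [0, 0, 0]],
    [[0, 0.015, 0], [0, 0, 0]],
    [[0, 0.0165, 0], [0, 0, 0]],
    [[0, 0.0165, 0], [0, 0, 0]]
  ]
}}

```text
clock: 19.55
position: [0.4981, 0.3386, 0.0735]
ee_rot: [-1.342, 0.975, -0.975]
force: [1.4, -0.1, -1.4]
width: 0.651
```

Emit:
{"op": "arm_command", "data": {
  "plan": [
    [[0, 0.0005, 0], [0, 0, 0]],
    [[0, 0.0005, 0], [0, 0, 0]]
  ]
}}

```text
clock: 19.75
position: [0.4982, 0.3387, 0.0733]
ee_rot: [-1.341, 0.974, -0.975]
force: [0.5, -0.5, -0.5]
width: 0.652
```

Emit:
{"op": "arm_command", "data": {
  "plan": [
    [[0, 0.0005, 0], [0, 0, 0]],
    [[0, 0.001, 0], [0, 0, 0]],
    [[0, 0.001, 0], [0, 0, 0]]
  ]
}}

```text
clock: 20.05
position: [0.4983, 0.3387, 0.0727]
ee_rot: [-1.341, 0.975, -0.975]
force: [-1.2, -0.9, 4.3]
width: 0.647
```

Emit:
{"op": "arm_command", "data": {
  "plan": [
    [[0, 0, 0], [0, 0, 0]],
    [[0, 0, 0], [0, 0, 0]],
    [[0, 0, 0], [0, 0, 0]]
  ],
  "fingers": -0.65
}}

```text
clock: 20.35
position: [0.4981, 0.3387, 0.0721]
ee_rot: [-1.342, 0.975, -0.975]
force: [0.3, 0.6, 0.6]
width: 0.815
```

Emit:
{"op": "arm_command", "data": {
  "plan": [
    [[0, -0.03, 0], [0, 0, 0]],
    [[0, -0.06, 0], [0, 0, 0]],
    [[0, -0.09, 0], [0, 0, 0]],
    [[0.04, -0.1, 0.02], [0, 0, 0]],
    [[0.09, -0.1, 0.04], [0, 0, 0]]
  ]
}}

```text
clock: 20.85
position: [0.5623, 0.2709, 0.1744]
ee_rot: [-1.339, 0.969, -0.97]
force: [0.6, -0.5, -0.2]
width: 0.821
```

```bash
python3 go.py .6854 -.1124 .12 0; python3 - <<'E'
from h import *
for n in('side',):
    p=get_image(n);c=proj(p,(.4985,.337,.03)).astype(int)
    cr=p['color'][max(c[1]-45,0):c[1]+45,c[0]-50:c[0]+50];cv2.imwrite(f'pics/p5{n}.png',cv2.resize(cr,None,fx=6,fy=6,interpolation=cv2.INTER_CUBIC)[:,:,::-1])
E
```

```text
t 20.85 pos [0.5623 0.2709 0.1744] jaw 18.33 tilt [-0.0022  0.0039] w 0.821 F [ 0.6 -0.5 -0.2] q [-0.8   0.51  0.39  1.69 -0.23  0.98 -0.01]
shift [0.4027, 0.0535, -0.004] turn [-0.2, 18.33, -0.16] dist 0.406
```

View pics/p5side.png

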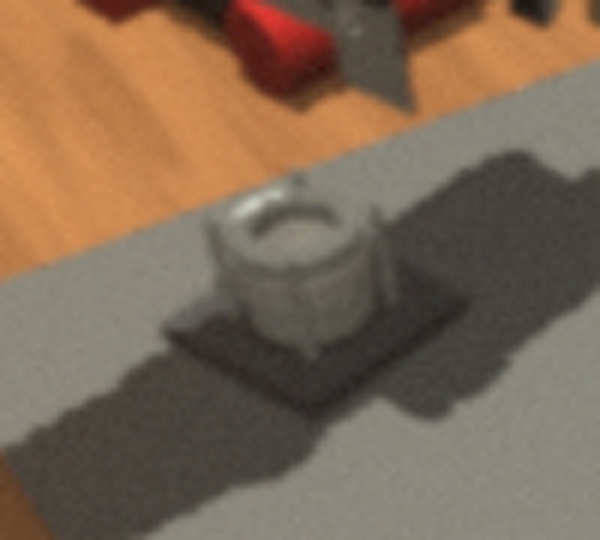

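The stack is complete and level in the side view. Now the small lens.

Emit:
{"op": "arm_command", "data": {
  "plan": [
    [[0.4, 0.04, -0.12], [0, 0, 0]],
    [[0.4, 0.04, -0.12], [0, 0, 0]],
    [[0.4, 0.04, -0.12], [0, 0, 0]],
    [[0.4, 0.04, -0.12], [0, 0, 0]],
    [[0.4, 0.04, -0.004], [0, 0, 0]]
  ],
  "fingers": -0.3
}}

```text
clock: 21.4
position: [0.59, 0.0247, 0.1479]
ee_rot: [-1.343, 0.978, -0.974]
force: [1.7, 0.8, 0.0]
width: 0.647
```

```bash
python3 go.py .6854 -.1124 .10 17.9
```

```text
t 21.4 pos [0.59   0.0247 0.1479] jaw 17.94 tilt [-0.0011 -0.0027] w 0.647 F [1.7 0.8 0. ] q [-0.41  0.5   0.4   1.8  -0.24  0.89  0.41]
shift [0.1599, 0.0476, 0.0487] turn [0.16, 0.04, -0.06] dist 0.174
```

Emit:
{"op": "arm_command", "data": {
  "plan": [
    [[0.159, 0.06, 0.048], [0, 0, 0]],
    [[0.159, 0.06, 0.048], [0, 0, 0]],
    [[0.159, 0.06, 0.048], [0, 0, 0]],
    [[0.159, 0.06, 0.048], [0, 0, 0]],
    [[0.159, 0.06, 0.048], [0, 0, 0]]
  ]
}}

```text
clock: 21.9
position: [0.6873, -0.1144, 0.0862]
ee_rot: [-1.343, 0.979, -0.98]
force: [-0.3, -0.8, 0.6]
width: 0.648
```

Emit:
{"op": "arm_command", "data": {
  "plan": [
    [[0, 0, 0], [0, 0, 0]],
    [[0, 0, 0], [0, 0, 0]]
  ]
}}

```text
clock: 22.1
position: [0.6872, -0.1072, 0.0884]
ee_rot: [-1.341, 0.974, -0.973]
force: [0.4, 1.3, 0.1]
width: 0.646
```

```bash
python3 go.py .6854 -.1124 .026 17.9
```

```text
t 22.1 pos [ 0.6872 -0.1072  0.0884] jaw 18.09 tilt [-0.0012  0.0002] w 0.646 F [0.4 1.3 0.1] q [-0.15  0.72  0.37  1.56 -0.3   0.92  0.64]
shift [0.0044, 0.0624, -0.0033] turn [-0.01, 0.19, -0.07] dist 0.063
```

Emit:
{"op": "arm_command", "data": {
  "plan": [
    [[0.003, 0.02, -0.003], [0, 0, 0]],
    [[0.003, 0.04, -0.003], [0, 0, 0]],
    [[0.003, 0.05, -0.003], [0, 0, 0]],
    [[0.003, 0.055, -0.003], [0, 0, 0]],
    [[0.003, 0.062, -0.003], [0, 0, 0]]
  ]
}}

```text
clock: 22.6
position: [0.6862, -0.1121, 0.027]
ee_rot: [-1.341, 0.973, -0.975]
force: [0.1, -0.1, 0.3]
width: 0.651
```

Emit:
{"op": "arm_command", "data": {
  "plan": [
    [[0, 0.001, 0], [0, 0, 0]],
    [[0, 0.001, 0], [0, 0, 0]]
  ]
}}

```text
clock: 22.8
position: [0.6858, -0.1127, 0.0257]
ee_rot: [-1.341, 0.974, -0.975]
force: [0.2, -0.4, -1.2]
width: 0.649
```

```bash
python3 go.py .6854 -.1124 .026 17.9
```

```text
t 22.8 pos [ 0.6858 -0.1127  0.0257] jaw 18.02 tilt [0.0001 0.0005] w 0.649 F [ 0.2 -0.4 -1.2] q [-0.12  0.79  0.34  1.6  -0.33  0.81  0.67]
shift [-0.0005, -0.0003, -0.0003] turn [-0.03, 0.12, 0.01] dist 0.001
```

Emit:
{"op": "arm_command", "data": {
  "plan": [
    [[0, 0, 0], [0, 0, 0]],
    [[0, 0, 0], [0, 0, 0]],
    [[0, 0, 0], [0, 0, 0]],
    [[0, 0, 0], [0, 0, 0]]
  ],
  "fingers": 1
}}

```text
clock: 23.2
position: [0.6857, -0.1129, 0.0256]
ee_rot: [-1.341, 0.974, -0.975]
force: [-0.6, -0.6, 2.1]
width: 0.429
```

Emit:
{"op": "arm_command", "data": {
  "plan": [
    [[0, -0.02, 0], [0, 0, 0]],
    [[0, -0.05, 0], [0, 0, 0]],
    [[0, -0.08, 0], [0, 0, 0]],
    [[0, -0.1, 0], [0, 0, 0]],
    [[0, -0.1, 0], [0, 0, 0]]
  ]
}}

```text
clock: 23.7
position: [0.6874, -0.1135, 0.1288]
ee_rot: [-1.339, 0.97, -0.978]
force: [-0.7, 0.1, -0.2]
width: 0.425
```

```bash
python3 go.py .555 -.311 .10 17.9
```

```text
t 23.7 pos [ 0.6874 -0.1135  0.1288] jaw 18.0 tilt [0.0023 0.005 ] w 0.425 F [-0.7  0.1 -0.2] q [-0.15  0.67  0.39  1.54 -0.29  0.98  0.64]
shift [0.1469, 0.0282, -0.1871] turn [-0.29, 0.1, 0.13] dist 0.24
```

Emit:
{"op": "arm_command", "data": {
  "plan": [
    [[0.147, 0.03, -0.187], [0, 0, 0]],
    [[0.147, 0.03, -0.187], [0, 0, 0]],
    [[0.147, 0.03, -0.187], [0, 0, 0]],
    [[0.147, 0.03, -0.187], [0, 0, 0]],
    [[0.147, 0.03, -0.187], [0, 0, 0]]
  ]
}}

```text
clock: 24.2
position: [0.5503, -0.313, 0.0942]
ee_rot: [-1.342, 0.977, -0.975]
force: [0.9, -0.2, -0.0]
width: 0.425
```

Emit:
{"op": "arm_command", "data": {
  "plan": [
    [[0, 0.02, 0], [0, 0, 0]],
    [[0, 0.02, 0], [0, 0, 0]],
    [[0, 0.02, 0], [0, 0, 0]],
    [[0, 0.02, 0], [0, 0, 0]]
  ]
}}

```text
clock: 24.6
position: [0.5543, -0.3092, 0.0756]
ee_rot: [-1.342, 0.973, -0.973]
force: [1.1, 0.2, 0.7]
width: 0.43
```

```bash
python3 go.py .555 -.311 .031 17.9;python3 - <<'E'
from h import *
for n in('top','side'):
    p=get_image(n);c=proj(p,(.525,-.311,.05)).astype(int)
    cr=p['color'][max(c[1]-60,0):c[1]+60,c[0]-70:c[0]+70];cv2.imwrite(f'pics/p6{n}.png',cv2.resize(cr,None,fx=5,fy=5,interpolation=cv2.INTER_CUBIC)[:,:,::-1])
E
```

```text
t 24.6 pos [ 0.5543 -0.3092  0.0756] jaw 18.14 tilt [-0.0002  0.0007] w 0.43 F [1.1 0.2 0.7] q [ 0.19  0.65  0.36  1.74 -0.3   0.8   1.  ]
shift [0.002, 0.0446, 0.0001] turn [-0.04, 0.24, -0.01] dist 0.045
```

View pics/p6side.png

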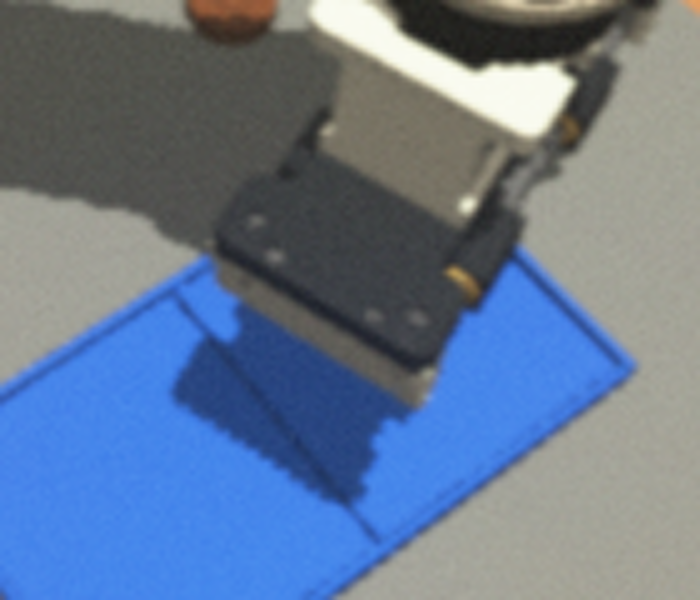

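Emit:
{"op": "arm_command", "data": {
  "plan": [
    [[0.002, 0.015, 0], [0, 0, 0]],
    [[0.002, 0.03, 0], [0, 0, 0]],
    [[0.002, 0.038, 0], [0, 0, 0]],
    [[0.002, 0.042, 0], [0, 0, 0]],
    [[0.002, 0.044, 0], [0, 0, 0]]
  ]
}}

```text
clock: 25.2
position: [0.5534, -0.3123, 0.0304]
ee_rot: [-1.342, 0.976, -0.974]
force: [0.3, 0.1, 0.2]
width: 0.427
```

Emit:
{"op": "arm_command", "data": {
  "plan": [
    [[0, 0.001, 0], [0, 0, 0]],
    [[0, 0.001, 0], [0, 0, 0]],
    [[0, 0.001, 0], [0, 0, 0]]
  ]
}}

```text
clock: 25.5
position: [0.554, -0.3125, 0.0307]
ee_rot: [-1.341, 0.974, -0.975]
force: [-0.0, 0.2, -0.1]
width: 0.43
```

Emit:
{"op": "arm_command", "data": {
  "plan": [
    [[0, 0.0005, 0], [0, 0, 0]],
    [[0, 0.001, 0], [0, 0, 0]],
    [[0, 0.0015, 0], [0, 0, 0]]
  ]
}}

```text
clock: 25.8
position: [0.554, -0.3125, 0.0295]
ee_rot: [-1.341, 0.974, -0.975]
force: [-3.1, 2.0, 11.7]
width: 0.428
```

Contact with the floor. I'll release and retreat.

Emit:
{"op": "arm_command", "data": {
  "plan": [
    [[0, 0, 0], [0, 0, 0]],
    [[0, 0, 0], [0, 0, 0]],
    [[0, 0, 0], [0, 0, 0]]
  ],
  "fingers": -0.2
}}

```text
clock: 26.1
position: [0.5538, -0.3123, 0.0287]
ee_rot: [-1.342, 0.975, -0.974]
force: [0.3, -0.3, 0.5]
width: 0.589
```

Emit:
{"op": "arm_command", "data": {
  "plan": [
    [[0, -0.03, 0], [0, 0, 0]],
    [[0, -0.06, 0], [0, 0, 0]],
    [[0, -0.08, 0], [0, 0, 0]],
    [[-0.04, -0.08, -0.03], [0, 0, 0]],
    [[-0.08, -0.08, -0.06], [0, 0, 0]]
  ]
}}

```text
clock: 26.6
position: [0.472, -0.255, 0.1093]
ee_rot: [-1.341, 0.973, -0.977]
force: [-0.5, 0.6, -0.2]
width: 0.599
```

```bash
python3 go.py .4539 -.1213 .10 17.9
```

```text
t 26.6 pos [ 0.472  -0.255   0.1093] jaw 18.0 tilt [0.0019 0.0016] w 0.599 F [-0.5  0.6 -0.2] q [ 0.11  0.47  0.39  1.97 -0.25  0.74  0.96]
shift [-0.1327, 0.0091, 0.0241] turn [-0.09, 0.1, 0.11] dist 0.135
```

Emit:
{"op": "arm_command", "data": {
  "plan": [
    [[-0.13, 0.01, 0.026], [0, 0, 0]],
    [[-0.13, 0.02, 0.026], [0, 0, 0]],
    [[-0.13, 0.03, 0.026], [0, 0, 0]],
    [[-0.13, 0.03, 0.026], [0, 0, 0]],
    [[-0.13, 0.03, 0.026], [0, 0, 0]]
  ],
  "fingers": -0.3
}}

```text
clock: 27.1
position: [0.4565, -0.1227, 0.0787]
ee_rot: [-1.343, 0.973, -0.973]
force: [-0.2, -0.5, 0.8]
width: 0.655
```

Emit:
{"op": "arm_command", "data": {
  "plan": [
    [[0, 0, 0], [0, 0, 0]],
    [[0, 0, 0], [0, 0, 0]]
  ]
}}

```text
clock: 27.3
position: [0.457, -0.1247, 0.0792]
ee_rot: [-1.341, 0.975, -0.977]
force: [0.4, 1.2, 0.0]
width: 0.651
```

```bash
python3 go.py .4539 -.1213 .026 17.9
```

```text
t 27.3 pos [ 0.457  -0.1247  0.0792] jaw 17.89 tilt [0.0011 0.0008] w 0.651 F [0.4 1.2 0. ] q [-0.12  0.44  0.36  2.14 -0.27  0.6   0.74]
shift [-0.0043, 0.0532, -0.0019] turn [-0.05, -0.01, 0.06] dist 0.053
```

Emit:
{"op": "arm_command", "data": {
  "plan": [
    [[-0.004, 0.02, -0.002], [0, 0, 0]],
    [[-0.004, 0.04, -0.002], [0, 0, 0]],
    [[-0.004, 0.05, -0.002], [0, 0, 0]],
    [[-0.004, 0.0535, -0.002], [0, 0, 0]],
    [[-0.004, 0.0535, -0.002], [0, 0, 0]]
  ]
}}

```text
clock: 27.8
position: [0.4534, -0.1206, 0.0252]
ee_rot: [-1.342, 0.976, -0.975]
force: [0.5, 0.7, 0.4]
width: 0.647
```

Emit:
{"op": "arm_command", "data": {
  "plan": [
    [[0, 0, 0], [0, 0, 0]],
    [[0, 0, 0], [0, 0, 0]],
    [[0, 0, 0], [0, 0, 0]],
    [[0, 0, 0], [0, 0, 0]]
  ],
  "fingers": 1
}}

```text
clock: 28.2
position: [0.4538, -0.12, 0.0257]
ee_rot: [-1.341, 0.974, -0.975]
force: [-0.2, 0.2, 4.9]
width: 0.431
```

```bash
python3 go.py .4539 -.1213 .026 17.9
```

```text
t 28.2 pos [ 0.4538 -0.12    0.0257] jaw 18.02 tilt [0.0004 0.0009] w 0.431 F [-0.2  0.2  4.9] q [-0.08  0.53  0.29  2.18 -0.33  0.47  0.79]
shift [0.0013, -0.0003, -0.0003] turn [-0.05, 0.12, 0.02] dist 0.001
```

Emit:
{"op": "arm_command", "data": {
  "plan": [
    [[0, -0.03, 0], [0, 0, 0]],
    [[0, -0.07, 0], [0, 0, 0]],
    [[0.04, -0.07, 0.0], [0, 0, 0]],
    [[0.09, -0.07, -0.03], [0, 0, 0]],
    [[0.13, -0.07, -0.05], [0, 0, 0]]
  ]
}}

```text
clock: 28.7
position: [0.447, -0.2568, 0.0959]
ee_rot: [-1.342, 0.971, -0.973]
force: [1.8, -0.5, 0.3]
width: 0.426
```

```bash
python3 go.py .437 -.311 .07 17.9
```

```text
t 28.7 pos [ 0.447  -0.2568  0.0959] jaw 18.19 tilt [0.0005 0.0012] w 0.426 F [ 1.8 -0.5  0.3] q [ 0.13  0.46  0.38  2.03 -0.27  0.69  1.  ]
shift [0.0484, 0.0259, -0.0264] turn [-0.07, 0.29, 0.03] dist 0.061
```

Emit:
{"op": "arm_command", "data": {
  "plan": [
    [[0.046, 0, -0.025], [0, 0, 0]],
    [[0.046, 0.01, -0.025], [0, 0, 0]],
    [[0.046, 0.025, -0.025], [0, 0, 0]],
    [[0.046, 0.025, -0.025], [0, 0, 0]],
    [[0.046, 0.025, -0.025], [0, 0, 0]]
  ]
}}

```text
clock: 29.2
position: [0.4368, -0.3071, 0.0702]
ee_rot: [-1.342, 0.975, -0.973]
force: [0.4, 0.2, -1.0]
width: 0.43
```

```bash
python3 go.py .437 -.311 .031 17.9
```

```text
t 29.2 pos [ 0.4368 -0.3071  0.0702] jaw 18.03 tilt [-0.0008 -0.0006] w 0.43 F [ 0.4  0.2 -1. ] q [ 0.25  0.53  0.36  2.   -0.29  0.66  1.11]
shift [0.0038, 0.0392, -0.001] turn [0.03, 0.13, -0.05] dist 0.039
```

Emit:
{"op": "arm_command", "data": {
  "plan": [
    [[0.003, 0.015, 0], [0, 0, 0]],
    [[0.003, 0.03, 0], [0, 0, 0]],
    [[0.003, 0.036, 0], [0, 0, 0]],
    [[0.003, 0.0395, 0], [0, 0, 0]],
    [[0.003, 0.0395, 0], [0, 0, 0]]
  ]
}}

```text
clock: 29.7
position: [0.4379, -0.3103, 0.0305]
ee_rot: [-1.342, 0.975, -0.974]
force: [0.1, 0.4, 0.8]
width: 0.428
```

Emit:
{"op": "arm_command", "data": {
  "plan": [
    [[0, 0.0005, 0], [0, 0, 0]],
    [[0, 0.001, 0], [0, 0, 0]],
    [[0, 0.001, 0], [0, 0, 0]]
  ]
}}

```text
clock: 30.0
position: [0.4381, -0.3105, 0.0301]
ee_rot: [-1.342, 0.974, -0.975]
force: [-0.1, -0.4, 1.2]
width: 0.431
```

Emit:
{"op": "arm_command", "data": {
  "plan": [
    [[0, 0.0005, 0], [0, 0, 0]],
    [[0, 0.001, 0], [0, 0, 0]],
    [[0, 0.001, 0], [0, 0, 0]]
  ]
}}

```text
clock: 30.3
position: [0.4381, -0.3105, 0.0297]
ee_rot: [-1.341, 0.974, -0.975]
force: [-1.3, 2.2, 11.3]
width: 0.428
```

Emit:
{"op": "arm_command", "data": {
  "plan": [
    [[0, 0, 0], [0, 0, 0]],
    [[0, 0, 0], [0, 0, 0]],
    [[0, 0, 0], [0, 0, 0]]
  ],
  "fingers": -0.2
}}

```text
clock: 30.6
position: [0.4379, -0.3104, 0.0287]
ee_rot: [-1.342, 0.975, -0.974]
force: [0.3, 1.0, 1.1]
width: 0.592
```

Emit:
{"op": "arm_command", "data": {
  "plan": [
    [[0, -0.04, 0], [0, 0, 0]],
    [[0, -0.08, 0], [0, 0, 0]],
    [[0, -0.12, 0], [0, 0, 0]],
    [[-0.04, -0.15, -0.02], [0, 0, 0]],
    [[-0.08, -0.16, -0.06], [0, 0, 0]]
  ]
}}

```text
clock: 31.1
position: [0.3676, -0.258, 0.1888]
ee_rot: [-1.341, 0.969, -0.977]
force: [-0.8, 0.4, 0.5]
width: 0.6
```

Emit:
{"op": "arm_command", "data": {
  "plan": [
    [[-0.2, 0, -0.05], [0, 0, 0]],
    [[-0.2, 0, -0.05], [0, 0, 0]],
    [[-0.2, 0, -0.05], [0, 0, 0]],
    [[-0.2, 0, -0.05], [0, 0, 0]],
    [[-0.2, 0, -0.05], [0, 0, 0]]
  ]
}}

```text
clock: 31.6
position: [0.2522, -0.0803, 0.186]
ee_rot: [-1.343, 0.974, -0.97]
force: [0.6, 0.2, -1.3]
width: 0.598
```

```bash
python3 go.py .4 -.1 .2 17.9; python3 - <<'E'
from fit import *
t=get_image('top');s=get_image('side');save(t,'t9');save(s,'s9')
fit([t],.554,-.3115,.016,.02,verbose='sl'); fit([t],.437,-.311,.016,.02,verbose='sr')
for p,n in((t,'t'),(s,'s')):
    c=proj(p,(.4985,.337,.03)).astype(int)
    cr=p['color'][max(c[1]-40,0):c[1]+40,c[0]-45:c[0]+45];cv2.imwrite(f'pics/e{n}.png',cv2.resize(cr,None,fx=6,fy=6,interpolation=cv2.INTER_CUBIC)[:,:,::-1])
E
```

```text
t 31.6 pos [ 0.2522 -0.0803  0.186 ] jaw 18.22 tilt [-0.0017 -0.0016] w 0.598 F [ 0.6  0.2 -1.3] q [-0.19 -0.12  0.27  2.43  0.04  0.83  0.37]
shift [0.0649, -0.0144, 0.1342] turn [0.09, 0.32, -0.1] dist 0.15
sl xy [ 0.5542 -0.3119] res px [-0.  0.] free z [ 0.5542 -0.3119] rad [(7.37, 7.28)]
sr xy [ 0.4389 -0.3119] res px [ 0. -0.] free z [ 0.4389 -0.3119] rad [(7.53, 7.53)]
```

View pics/t9.png

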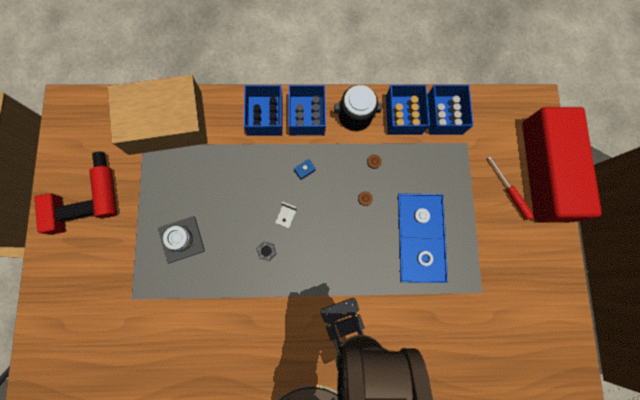

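View pics/s9.png

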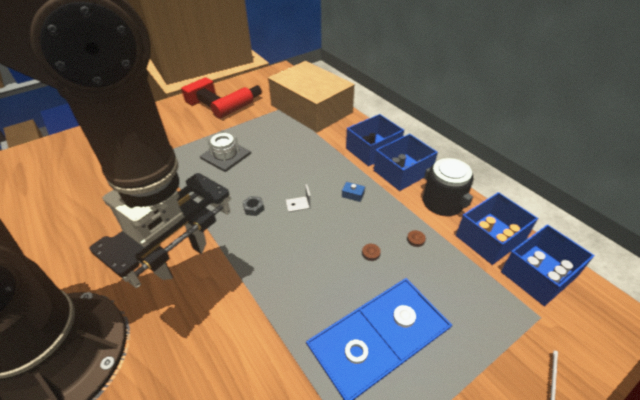

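View pics/et.png

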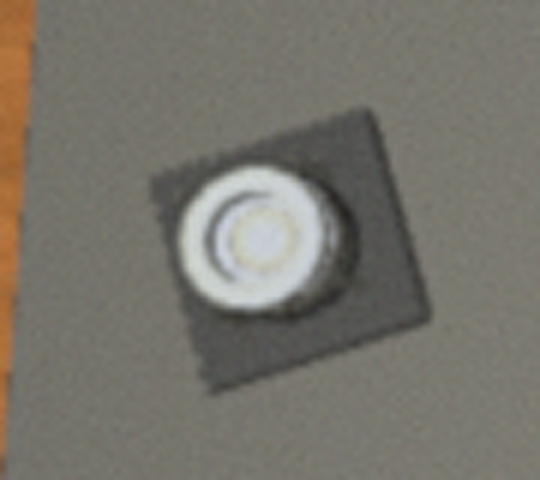

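View pics/es.png

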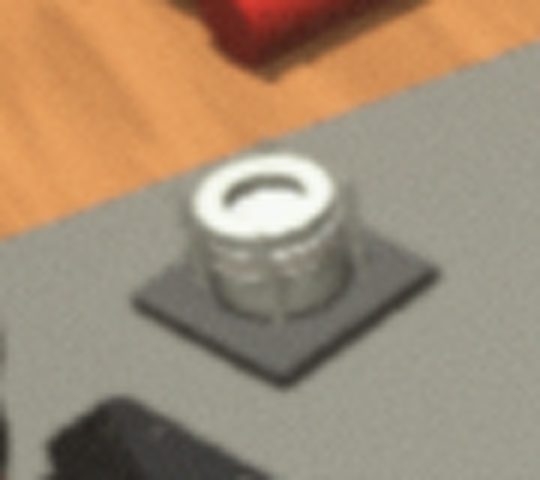

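The pictures show the stack upright in the holder at (177,238), with the lens dome showing through the retainer. The small lens is at (423,215) and the small ring at (426,258), one in each tray compartment. The bystanders haven't moved. I'll check the stack height and then hand in.

Emit:
{"op": "arm_command", "data": {
  "plan": [
    [[0, 0, 0], [0, 0, 0]],
    [[0, 0, 0], [0, 0, 0]],
    [[0, 0, 0], [0, 0, 0]]
  ]
}}

```text
clock: 32.0
position: [0.2566, -0.0839, 0.1866]
ee_rot: [-1.341, 0.976, -0.976]
force: [0.8, 0.9, -0.3]
width: 0.599
```

```bash
python3 - <<'E'
from fit import *
t=get_image('top');s=get_image('side')
fit([t,s],.4985,.337,.058,.03,verbose='ret')
fit([t,s],.554,-.3115,.016,.02,verbose='sl'); fit([t,s],.4385,-.311,.016,.02,verbose='sr')
print(sign_off())
E
```

```text
ret xy [0.4986 0.3384] res px [-0.1   0.31  0.34 -0.06] free z [0.4987 0.3385 0.058 ] rad [(11.6, 11.9), (8.9, 8.57)]
sl xy [ 0.5531 -0.312 ] res px [ 0.07  0.39  0.19 -0.22] free z [ 0.5536 -0.3118  0.0147] rad [(7.38, 7.28), (10.63, 10.28)]
sr xy [ 0.4378 -0.3121] res px [ 0.11  0.42  0.21 -0.19] free z [ 0.4381 -0.3118  0.0147] rad [(7.54, 7.52), (11.51, 11.35)]
the job is handed in; nothing more can be done
None
```

The lens stack is built in the holder: spacer at the bottom, large lens on it with its dome up, retaining ring on top. The small lens and small ring each lie in their own tray compartment. I handed the job in at about 32 s. The sign-off gives no verdict, so the checks below are my own.

- **Stack:** the last two-view fit put the retaining ring's top at 58.0 mm, exactly the expected height. Its centre was about 1.4 mm from the measured holder axis (limit 7 mm). The spacer and lens were checked only by eye, in the side pictures, where they sat level between the posts.
- **Tray:** both small parts measured within about 3 mm of the middle of their compartments. The fitted height of their tops was 14.7 mm instead of the expected 16 mm. That is about what the camera calibration allows, and they look flat.
- **Lenses:** each one touched down (8.5 N for the large lens, 11.7 N for the small one) before I opened the fingers, so neither was dropped.
- **Bystanders:** by eye, the nut, bracket, clamp block and brown look-alikes are where they started. I did not measure them again.
- **Disagreement between cameras:** positions from the top and side views differed by about 2 mm throughout. I used the average, and no grasp or fit needed mending.

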